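Stack the caul plates on the sprung plate lift, longest first

TASK

Load the four plain dark grey aluminium caul plates onto the sprung bed of the plate lift as one stack, the longest at the bottom and each shorter one on top of the next longer, all flat, centred on the bed and with their long sides along the bed's long side. Set them down gently, without driving the bed down onto its bottom stop, and leave the drill template with the holes, the bore block and the half-round former where they are.

Things in the scene. Friction and masses are not known exactly. Their poses are not given: they have to be found in the camera images.
- plate_1: plain flat dark grey anodised aluminium caul plate without holes, 140 x 42 x 12 mm, the longest of the four; loose, about 190 g (varies by a fifth either way), lies flat on the bench. Origin: centre of its underside; y along its long side, x along the 42 mm side (grasp across this), z up.
- plate_2: plain flat dark grey anodised aluminium caul plate without holes, 112 x 42 x 12 mm, the second longest; loose, about 152 g (varies by a fifth either way), lies flat on the bench. Origin: centre of its underside; y along its long side, x along the 42 mm side (grasp across this), z up.
- plate_3: plain flat dark grey anodised aluminium caul plate without holes, 86 x 42 x 12 mm, the third longest; loose, about 117 g (varies by a fifth either way), lies flat on the bench. Origin: centre of its underside; y along its long side, x along the 42 mm side (grasp across this), z up.
- plate_4: plain flat dark grey anodised aluminium caul plate without holes, 60 x 42 x 12 mm, the shortest; loose, about 82 g (varies by a fifth either way), lies flat on the bench. Origin: centre of its underside; y along its long side, x along the 42 mm side (grasp across this), z up.
- bed_top (a point): centre of the top of the lift's sprung bed, a flat blue plate 84 x 212 mm faced flush with brown cork, over a fixed grey base 100 x 215 mm. z up, y along the bed's long side; moves with the bed. Empty, it is 85 mm above the bench. Two upright posts 11 mm thick pass through the bed at y = +-94 mm, tops 100 mm above the bench; the long edges are open.
- bed (a joint): how far the bed has sunk, m: 0 empty (raised), 0.060 on its bottom stop. The spring gives 4 mm per newton, so each plate sinks it by 3 to 9 mm and the four together by about 20 mm; damped, it settles in about half a second.
- drill_template: dark grey anodised aluminium drill template, 100 x 42 x 12 mm, with three 20 mm round holes through it; loose bystander, not one of the caul plates. Origin: centre of its underside, y along its long side.
- bore_block: cream two-bore forming block 40 x 66 x 28 mm, loose bystander. Origin: centre of its underside, y along its 66 mm side.
- former: cream half-round former 34 x 72 x 37 mm, standing on its flat side, loose bystander just right of the lift (two more stand fixed far back, out of the way). Origin: centre of its underside, y along its 72 mm side.

How it is judged:
By the outcome, as a careful person would: the job done as asked, in the order asked, and still so for the second after the job is handed in, with the robot touching nothing.
It also fails if it takes over 96 s, if anything falls off the work surface, if the arm or the gripper's body presses on something with over 40 N, if the wrist force passes 120 N, or if a joint passes its speed limit or range.

ROBOT

A 7-joint arm with a two-finger parallel gripper is mounted at the origin on a cart in front of the work surface, level with it; the furniture and walls round the work are solid. World frame = base frame: x ahead of the robot, y to its left, z up, the work surface at z = 0. Lengths are in m, angles in rad, forces in N, time in s.
With the tool pointing down it reaches from about 0.4 to 0.85 m from the base axis. Payload 4.5 kg.
Tool frame: the origin (TCP) lies midway between the tips of the shut fingers; the grasp point (between the pads) lies 19 mm behind it; x points along the fingers, y is the direction in which the jaws open and shut, and the axes are right-handed (so a half turn about x gives the same grasp; the last joint's range is limited). The gripper opens to 88 mm and grips with 3 to 60 N. Pads are 18 mm wide; open, the fingers measure 123 mm over their backs; the gripper's body (75 mm by 187 mm) begins 45 mm behind the grasp point.
Start: joints at [1.23, 0.689, -0.195, 1.565, 0.157, 0.902, -0.215], TCP at [0.229, -0.582, 0.239] pointing down, gripper open.
Joint ranges: [-3.01, 3.01], [-0.46, 2.08], [-1.47, 1.51], [0.13, 2.56], [-1, 4.14], [0.04, 2.09], [-2.66, 2.66]. Speed limits (rad/s): [2.57, 2.57, 3.14, 3.14, 3.14, 3.14, 3.14].

INTERFACE

Orientations are given as a unit quaternion [x, y, z, w].
In Python, from plant import r gives the robot as it stands.
- The arm moves only by the tool arm_command, never from a script. Its argument "plan" is a list of rows, each a list of 5 numbers: the finger opening in m, from 0 to 0.0881, then the shift along the tool's x, y, z in m, then the turn about the tool's x in rad. In form: [[grip, dx, dy, dz, roll], ...]. A call has 1 to 12 rows; each row shifts and turns the commanded pose from where the row before left it, along the tool's axes as they then stand; what a row does not reach is not made up. A row lasts 1/8 s, in which the tool goes at most 62.5 mm and 10.7 degrees, less where a joint would pass 70% of its speed; a pose out of reach is approached as far as the arm can. A call is refused whole if a number of a shift passes 0.0625 or a number of a turn 0.188, either way. A call with a gripper value outside its range is refused whole. The fingers move at their own pace and stop on an object; "force" is the grip in N (left out, the last holds). Time passes only in rows, so rows that do not move let the fingers close. It gives the time, the measured TCP pose, the force and the opening at its end, in the units of the state.
- r.get_state(): the state, without advancing time (a new reading comes with each control period).
- r.snapshot(name): name is "scene" or "side" or "wrist"; returns (picture, depth): 384x512x3 uint8, red, green, blue; 384x512 float32, m along the optical axis (not along the pixel's ray), 0 where there is no reading.
- r.calibration(name): a dict with "fx", "fy", "cx", "cy" (pixels), "eye" and "orientation" of the camera in the world; the wrist camera has in their place "mount" (4x4, takes a point from camera to tool coordinates, whose origin is the TCP and whose axes are the tool frame's). Camera axes: x right, y down, z forward; pixel columns grow to the right and rows downward; lengths in m; the calibration is good to about 2 mm. A picture is of the moment at which its call begins: read the wrist's pose just before it. calibration takes no time and is no camera call.
- r.finish_job(): hands the job in, once; it reports no verdict.
The state is a dict: "clock": time; "q": joint angles; "qd": joint speeds; "joint_torque": joint torques, N m; "tool_pos": TCP position; "eef_rot": TCP orientation; "contact_force": force on the tool from outside, world axes, zero at the start; "moment": the same for the moment, N m; "opening": opening from 0.0 (shut) to 1.0 (fully open).
Only numpy, scipy, OpenCV 4.12 (cv2) and the standard library are available. Lean on these libraries where they do the work, as an engineer would, in place of code of your own. Each camera call takes 0.05 s, during which the arm holds its last target.

## Working session

There is one attempt and no reset: what is moved stays moved. The work goes in short steps, Python scripts to look and compute and a tool call to move; the robot and the scene stay as the last step left them, time stands still between calls to the robot, and variables do not carry over. Pictures are saved under pics/ and viewed, and the job is handed in when it is done.

Besides the shell and the picture viewer there is one more tool, called after "Emit:" by a JSON object that holds its "fn" and its "kwargs". arm_command: Moves the arm, as the interface text tells. Its arguments: {"type":"object","properties":{"plan":{"type":"array","items":{"type":"array","items":{"type":"number"}}},"force":{"type":"number"}},"required":["plan"]}

```bash
ls; mkdir -p pics; python3 - <<'E'
from plant import r
import cv2,numpy as np
s=r.get_state();print({k:np.round(v,3).tolist() for k,v in s.items()})
for n in("scene","side","wrist"):
    p,d=r.snapshot(n);cv2.imwrite(f"pics/{n}0.png",p[:,:,::-1]);np.save(f"pics/{n}0.npy",d);c=r.calibration(n);print(n,c)
E
```

```text
pics
{'clock': 0.0, 'q': [1.23, 0.69, -0.195, 1.566, 0.157, 0.902, -0.215], 'qd': [-0.001, 0.001, -0.001, 0.0, -0.001, -0.0, 0.001], 'joint_torque': [0.0, -52.756, -1.267, -15.343, -0.053, 0.007, 0.0], 'tool_pos': [0.229, -0.581, 0.238], 'eef_rot': [-0.695, -0.132, 0.695, -0.131], 'contact_force': [-0.32, -0.545, -0.08], 'moment': [-0.003, -0.02, 0.008], 'opening': 0.998}
scene {'fx': 350.7089248486077, 'fy': 350.7089248486077, 'cx': 252.23389477674527, 'cy': 192.09298347743027, 'eye': array([-0.06812982,  0.52137081,  0.49942284]), 'orientation': array([-0.36749876,  0.7743017 , -0.46412766,  0.22357785])}
side {'fx': 490.01795804031264, 'fy': 490.01795804031264, 'cx': 257.659049173705, 'cy': 191.9798624984083, 'eye': array([ 0.4941821 , -1.06285154,  0.48883309]), 'orientation': array([ 0.81248399, -0.00600445,  0.00873088, -0.5828872 ])}
wrist {'fx': 266.47361470792566, 'fy': 266.47361470792566, 'cx': 260.30311942492364, 'cy': 194.4236761967383, 'mount': array([[-5.72872306e-04, -2.95450563e-01,  9.55357858e-01,
        -1.47034620e-01],
       [ 9.99999667e-01,  3.85401402e-04,  7.18829254e-04,
        -5.20354134e-04],
       [-5.80574765e-04,  9.55357952e-01,  2.95450244e-01,
        -7.67786468e-02],
       [ 0.00000000e+00,  0.00000000e+00,  0.00000000e+00,
         1.00000000e+00]])}
```

View pics/scene0.png

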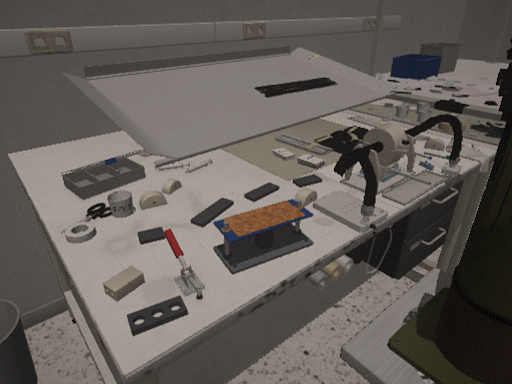

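View pics/side0.png

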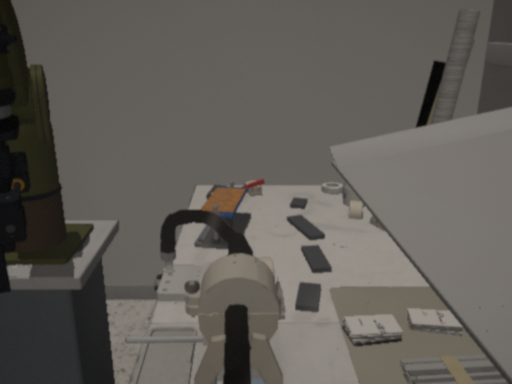

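View pics/wrist0.png

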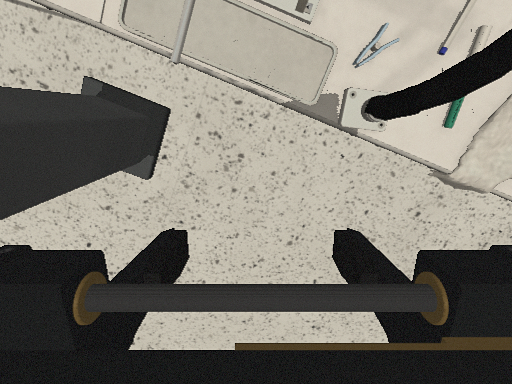

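The scene picture shows the four plain plates at about (213,212), (262,191), (307,180) and (151,235), the template at (157,315), the lift at (263,225), and a slanted hood above. Next I measure them.

```bash
cat > h.py <<'E'
import numpy as np,cv2
from scipy.spatial.transform import Rotation as R
def campose(r,n,st=None):
    c=r.calibration(n)
    if n=="wrist":
        T=np.eye(4);T[:3,:3]=R.from_quat(st["eef_rot"]).as_matrix();T[:3,3]=st["tool_pos"]
        return c,T@c["mount"]
    T=np.eye(4);T[:3,:3]=R.from_quat(c["orientation"]).as_matrix();T[:3,3]=c["eye"];return c,T
def cloud(c,T,d):
    v,u=np.mgrid[:d.shape[0],:d.shape[1]]
    P=np.stack([(u-c["cx"])/c["fx"]*d,(v-c["cy"])/c["fy"]*d,d],-1)
    return P@T[:3,:3].T+T[:3,3]
def ray(c,T,uv,z):
    uv=np.atleast_2d(uv).astype(float)
    D=np.stack([(uv[:,0]-c["cx"])/c["fx"],(uv[:,1]-c["cy"])/c["fy"],np.ones(len(uv))],-1)@T[:3,:3].T
    return T[:3,3]+D*((z-T[2,3])/D[:,2])[:,None]
def rect(P):
    (cx,cy),(w,h),a=cv2.minAreaRect(P[:,:2].astype(np.float32)*1000)
    if w>h: w,h=h,w; a+=90
    # direction of long side = a+90 deg
    return np.round([cx,cy,w,h,(a+90+90)%180-90],1)
E
cat > m.py <<'E'
from plant import r
from h import *
for n in("scene","side"):
    p=cv2.imread(f"pics/{n}0.png");d=np.load(f"pics/{n}0.npy");c,T=campose(r,n);W=cloud(c,T,d)
    g=p.max(2).astype(int)
    # by depth: heights 6-18mm & dark
    m=((W[...,2]>0.004)&(W[...,2]<0.022)&(g<90)&(d>0)&(W[...,0]>.2)&(W[...,0]<1.1)).astype(np.uint8)
    k,l,s,ce=cv2.connectedComponentsWithStats(m)
    for i in range(1,k):
        if s[i,4]>60:
            q=W[l==i]; q=q[q[:,2]>.008]
            if len(q)<20: continue
            print(n,s[i].tolist(),"med z",round(np.median(q[:,2]),4),rect(q))
E
python3 m.py
```

```text
scene [389, 97, 29, 8, 82] med z 0.0156 [  970.4 -1437.     22.1   181.4     1.5]
scene [430, 104, 75, 18, 258] med z 0.0143 [ 6.2720e+02 -1.4353e+03  2.8400e+01  3.5970e+02  1.1000e+00]
scene [470, 123, 33, 15, 232] med z 0.016 [  429.3 -1217.9   121.5   155.6   -27.4]
scene [312, 126, 57, 29, 705] med z 0.0096 [ 768.7 -644.5  153.4  405.2  -75.4]
scene [298, 159, 27, 9, 90] med z 0.0133 [ 682.3 -347.5   47.6   91.6   40.8]
scene [109, 162, 28, 10, 109] med z 0.0153 [1052.2  177.1   54.7   86.7   11.9]
scene [89, 168, 29, 9, 115] med z 0.0148 [1057.9  232.1   45.9   95.7   44.6]
scene [64, 172, 81, 27, 413] med z 0.0151 [967.3 273.  110.2 241.1  66.9]
scene [69, 174, 28, 9, 119] med z 0.0162 [1047.7  298.    44.4   92.3   41.4]
scene [293, 175, 29, 12, 188] med z 0.0099 [ 605.4 -247.1   42.5   85.5   76.5]
scene [244, 183, 35, 18, 294] med z 0.0101 [639.7 -86.5  43.2 113.5 -84.4]
scene [191, 198, 43, 28, 480] med z 0.0104 [636.8  90.8  44.6 140.4 -71.2]
scene [214, 224, 99, 50, 2127] med z 0.009 [431.6  84.9  99.3 213.1  79.9]
scene [138, 227, 28, 17, 288] med z 0.0108 [637.7 270.3 
[... 308 characters left out ...]
5  80.9]
side [287, 215, 38, 25, 424] med z 0.0132 [639.6  83.7  40.9 139.1 -69.5]
side [195, 224, 33, 23, 377] med z 0.0112 [417.6  34.7  75.4 120.5  81.9]
side [302, 246, 29, 26, 488] med z 0.013 [642.5 -92.   40.6 110.2 -82.7]
side [296, 283, 25, 28, 568] med z 0.0128 [ 609.2 -252.6   40.2   84.3   78.5]
side [407, 315, 56, 20, 254] med z 0.0112 [ 807.3 -360.4   30.2   88.4  -27. ]
side [342, 325, 60, 22, 357] med z 0.011 [ 693.2 -389.2   42.8   95.2  -20.8]
side [465, 365, 35, 8, 156] med z 0.0165 [ 835.4 -473.9   14.6   49.6    8. ]
side [402, 366, 53, 18, 409] med z 0.0164 [ 755.5 -478.9   46.9   64.     0.9]
side [471, 374, 33, 6, 124] med z 0.0169 [ 836.2 -491.1   10.6   45.8    2.2]
```

```bash
python3 - <<'E'
import cv2
p=cv2.imread("pics/scene0.png");cv2.imwrite("pics/sc_zoom.png",cv2.resize(p[150:350,100:350],None,fx=3,fy=3,interpolation=cv2.INTER_CUBIC))
p=cv2.imread("pics/side0.png");cv2.imwrite("pics/sd_zoom.png",cv2.resize(p[160:320,140:400],None,fx=3,fy=3,interpolation=cv2.INTER_CUBIC))
E
```

```text
(no output)
```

View pics/sc_zoom.png

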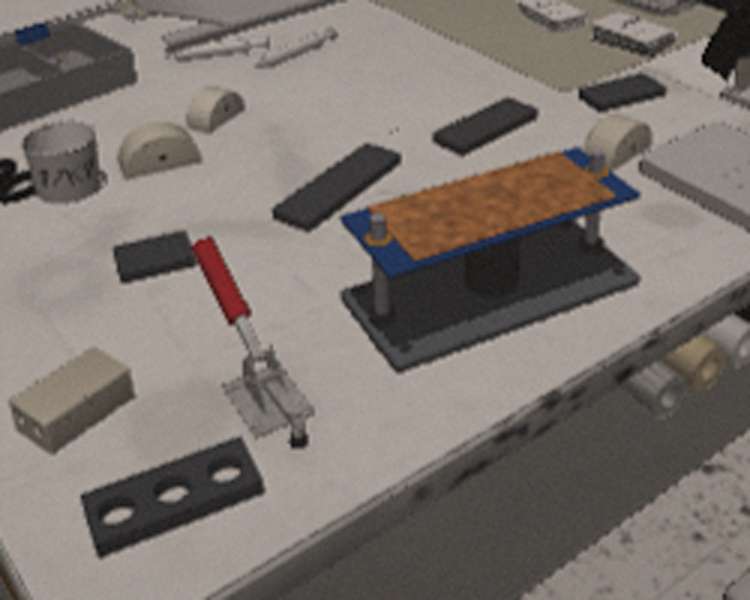

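View pics/sd_zoom.png

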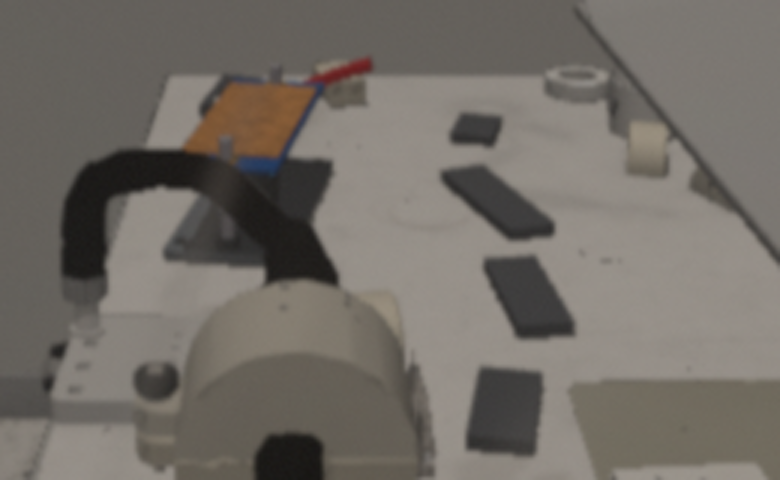

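```bash
python3 - <<'E'
from plant import r
from h import *
for n in("scene","side"):
    p=cv2.imread(f"pics/{n}0.png");d=np.load(f"pics/{n}0.npy");c,T=campose(r,n);W=cloud(c,T,d)
    hsv=cv2.cvtColor(p,cv2.COLOR_BGR2HSV)
    z=W[...,2]
    m=((hsv[...,1]>90)&(z>.075)&(z<.095)&(W[...,0]<.55)&(W[...,0]>.3)&(abs(W[...,1]-.08)<.15))
    k,l,s,ce=cv2.connectedComponentsWithStats(m.astype(np.uint8));i=1+np.argmax(s[1:,4])
    q=W[l==i];print(n,"bed",s[i],np.median(q[:,2]),rect(q))
    cork=(l==i)&(hsv[...,0]<30); q=W[cork];print(" cork",rect(q),q.mean(0))
    # tall things within region by grid
    mm=(d>0)&(z>.06)&(W[...,0]>.1)&(W[...,0]<1.0)&(abs(W[...,1])<.6)
    q=W[mm]
    H={}
    for x,y,zz in q:
        key=(int(np.floor(x/.1)),int(np.floor(y/.1)));a=H.setdefault(key,[9,0,0]);a[0]=min(a[0],zz);a[1]=max(a[1],zz);a[2]+=1
    for kx in range(1,10): print(kx,[ (f"{H[(kx,ky)][0]:.2f}-{H[(kx,ky)][1]:.2f}" if (kx,ky) in H and H[(kx,ky)][2]>5 else "   -   ") for ky in range(-6,6)])
    for uv in ([(385,145),(425,125),(365,180),(350,160),(350,208),(300,95),(150,145),(75,80),(395,95),(295,55)] if n=="scene" else [(240,300),(200,215),(168,240),(340,150),(500,330),(450,130),(240,240)]):
        print(uv,W[uv[1],uv[0]].round(3))
E
```

```text
scene bed [ 214  200   99   43 1858] 0.08342114162483752 [432.1  84.7  84.2 211.1  80.1]
 cork [433.5  83.9  80.1 205.7  80.3] [0.43201167 0.0882976  0.08367327]
1 ['   -   ', '   -   ', '   -   ', '   -   ', '   -   ', '   -   ', '   -   ', '   -   ', '   -   ', '   -   ', '   -   ', '   -   ']
2 ['0.24-0.42', '0.30-0.34', '   -   ', '   -   ', '   -   ', '   -   ', '   -   ', '   -   ', '   -   ', '   -   ', '   -   ', '   -   ']
3 ['   -   ', '   -   ', '   -   ', '0.15-0.17', '0.06-0.16', '0.08-0.08', '0.07-0.09', '0.08-0.08', '   -   ', '   -   ', '   -   ', '   -   ']
4 ['0.06-0.14', '0.06-0.17', '0.06-0.14', '0.07-0.17', '   -   ', '0.08-0.10', '0.08-0.09', '0.06-0.10', '0.06-0.07', '   -   ', '   -   ', '   -   ']
5 ['   -   ', '0.10-0.17', '0.06-0.13', '   -   ', '   -   ', '   -   ', '   -   ', '   -   ', '0.06-0.08', '   -   ', '   -   ', '   -   ']
6 ['   -   ', '   -   ', '   -   ', '   -   ', '   -   ', '   -   ', '   -   ', '   -   ', '   -   ', '   -   ', '   -   ', '   -   ']
7 ['0.14-0.16', '0.14-0.16', '0.14-0.16', '0.14-0.16', '0.14-0.16', '0.14-0.16', '0.14-0.17'
[... 1684 characters left out ...]
', '   -   ']
7 ['0.14-0.16', '0.14-0.16', '0.14-0.16', '0.14-0.17', '0.14-0.17', '0.14-0.17', '0.14-0.17', '0.14-0.20', '0.18-0.21', '   -   ', '   -   ', '   -   ']
8 ['0.16-0.17', '0.16-0.18', '0.16-0.18', '0.16-0.19', '0.16-0.19', '0.16-0.19', '0.17-0.19', '0.17-0.22', '0.20-0.23', '   -   ', '   -   ', '   -   ']
9 ['   -   ', '   -   ', '0.18-0.19', '0.18-0.20', '0.18-0.21', '0.19-0.21', '0.19-0.21', '0.19-0.23', '0.21-0.25', '   -   ', '   -   ', '   -   ']
(240, 300) [ 0.485 -0.487  0.141]
(200, 215) [ 0.409 -0.238  0.166]
(168, 240) [ 0.339 -0.182  0.092]
(340, 150) [0.74  0.199 0.18 ]
(500, 330) [ 0.788 -0.58   0.156]
(450, 130) [1.026 0.197 0.235]
(240, 240) [ 0.482 -0.28   0.135]
```

```bash
python3 - <<'E'
from plant import r
from h import *
print(R.from_quat(r.get_state()["eef_rot"]).as_matrix().round(3))
for n in("scene","side"):
    d=np.load(f"pics/{n}0.npy");c,T=campose(r,n);W=cloud(c,T,d)
    z=W[...,2];mm=(d>0)&(z>.1)&(W[...,0]>.55)&(W[...,0]<1.5)&(abs(W[...,1])<1)
    q=W[mm]
    for y in np.arange(-.6,.45,.05):
        s=q[abs(q[:,1]-y)<.025]
        if len(s)>5:
            s=s[np.argsort(s[:,0])]; f=s[:max(3,len(s)//50)].mean(0); print(n,round(y,2),"front",f.round(3)," fit z(x):",np.polyfit(s[:,0],s[:,2],1).round(3), "xmax",s[-1].round(3))
E
```

```text
[[-0.001  0.366 -0.931]
 [ 0.001 -0.931 -0.366]
 [-1.    -0.001  0.   ]]
scene -0.6 front [ 0.757 -0.593  0.144]  fit z(x): [ 0.232 -0.032] xmax [ 1.346 -0.592  0.286]
scene -0.55 front [ 0.754 -0.547  0.143]  fit z(x): [ 0.232 -0.031] xmax [ 1.346 -0.573  0.287]
scene -0.5 front [ 0.751 -0.497  0.145]  fit z(x): [ 0.232 -0.03 ] xmax [ 1.343 -0.512  0.279]
scene -0.45 front [ 0.748 -0.448  0.145]  fit z(x): [ 0.232 -0.03 ] xmax [ 1.34  -0.475  0.278]
scene -0.4 front [ 0.746 -0.395  0.145]  fit z(x): [ 0.231 -0.028] xmax [ 1.338 -0.402  0.28 ]
scene -0.35 front [ 0.743 -0.341  0.145]  fit z(x): [ 0.233 -0.029] xmax [ 1.334 -0.373  0.292]
scene -0.3 front [ 0.741 -0.297  0.145]  fit z(x): [ 0.233 -0.028] xmax [ 1.332 -0.305  0.285]
scene -0.25 front [ 0.738 -0.241  0.145]  fit z(x): [ 0.233 -0.028] xmax [ 1.33  -0.263  0.285]
scene -0.2 front [ 0.736 -0.195  0.144]  fit z(x): [ 0.233 -0.028] xmax [ 1.327 -0.2    0.283]
scene -0.15 front [ 0.732 -0.147  0.145]  fit z(x): [ 0.232 -0.026] xmax [ 1.324 -0.144  0.285]
scene -0.1 front [ 0.73  -0.096  0.144]  fit z(x): [ 0.232 -0.025] xmax 
[... 1601 characters left out ...]
.1 front [ 0.733 -0.096  0.149]  fit z(x): [ 0.213 -0.006] xmax [ 1.049 -0.078  0.218]
side -0.05 front [ 0.731 -0.05   0.148]  fit z(x): [ 0.213 -0.005] xmax [ 1.071 -0.033  0.224]
side 0.0 front [0.729 0.002 0.148]  fit z(x): [ 0.213 -0.005] xmax [1.099 0.023 0.231]
side 0.05 front [0.726 0.053 0.149]  fit z(x): [ 0.213 -0.004] xmax [1.125 0.075 0.236]
side 0.1 front [0.724 0.101 0.148]  fit z(x): [ 0.213 -0.003] xmax [1.148 0.123 0.242]
side 0.15 front [0.721 0.156 0.155]  fit z(x): [0.2   0.014] xmax [1.172 0.171 0.251]
side 0.2 front [0.718 0.195 0.172]  fit z(x): [0.195 0.038] xmax [1.192 0.22  0.279]
side 0.25 front [0.868 0.226 0.219]  fit z(x): [0.204 0.042] xmax [1.199 0.238 0.289]
```

```bash
python3 - <<'E'
from plant import r
from h import *
s=r.get_state();Rm=R.from_quat(s["eef_rot"]).as_matrix();t=np.array(s["tool_pos"])
for n in("scene","side","wrist"):
    d=np.load(f"pics/{n}0.npy");c,T=campose(r,n,s);W=cloud(c,T,d)
    q=W[(d>0)&(np.linalg.norm(W[...,:2]-t[:2],axis=-1)<.3)&(W[...,2]>.2)]
    L=(q-t)@Rm   # tool coords
    print(n,len(q))
    for h in np.arange(-.4,.02,.02):
        k=L[(L[:,0]>=h)&(L[:,0]<h+.02)]
        if len(k)>3: print(round(h,2),len(k),"y",np.percentile(k[:,1],[1,99]).round(3),"z",np.percentile(k[:,2],[1,99]).round(3))
E
```

```text
scene 698
-0.2 4 y [-0.012 -0.002] z [-0.036 -0.035]
-0.18 9 y [-0.013  0.   ] z [-0.035 -0.029]
-0.16 44 y [-0.043  0.002] z [-0.036 -0.026]
-0.14 18 y [-0.031  0.011] z [-0.022 -0.018]
-0.12 107 y [-0.097  0.087] z [-0.033 -0.015]
-0.1 148 y [-0.096  0.082] z [-0.033 -0.011]
-0.08 137 y [-0.09   0.079] z [-0.033 -0.007]
-0.06 40 y [-0.074 -0.051] z [-0.011  0.002]
-0.04 91 y [-0.065  0.058] z [-0.009  0.006]
-0.02 93 y [-0.063  0.051] z [-0.009  0.005]
0.0 7 y [-0.057  0.045] z [-0.009  0.004]
side 4408
-0.28 4 y [-0.     0.004] z [-0.036 -0.036]
-0.26 132 y [0.002 0.023] z [-0.046 -0.034]
-0.24 242 y [0.003 0.025] z [-0.047 -0.031]
-0.22 221 y [0.001 0.024] z [-0.037 -0.029]
-0.2 307 y [-0.     0.028] z [-0.038 -0.026]
-0.18 305 y [-0.011  0.029] z [-0.037 -0.023]
-0.16 293 y [-0.023  0.031] z [-0.037 -0.02 ]
-0.14 213 y [-0.031  0.019] z [-0.024 -0.017]
-0.12 862 y [-0.089  0.095] z [-0.035 -0.015]
-0.1 830 y [-0.08   0.095] z [-0.035 -0.016]
-0.08 556 y [-0.077  0.088] z [-0.035 -0.014]
-0.06 51 y [0.054 0.064] z [-0.011 -0.008]
-0.04 124 y [0.053 0.062] z [-0.011 -0.005]
-0.02 264 y [-0.053  0.06 ] z [-0.011  0.001]
0.0 4 y [-0.045  0.053] z [-0.007  0.001]
wrist 55349
-0.12 13573 y [-0.056  0.053] z [-0.025 -0.022]
-0.1 27335 y [-0.07   0.066] z [-0.035 -0.012]
-0.08 8647 y [-0.081  0.078] z [-0.035  0.009]
-0.06 2233 y [-0.061  0.06 ] z [-0.012  0.01 ]
-0.04 2180 y [-0.059  0.059] z [-0.012  0.008]
-0.02 1380 y [-0.058  0.057] z [-0.011  0.008]
```

```bash
cat > go.py <<'E'
from plant import r
from h import *
def plan(target,yaw,step=0.05,st=None,maxroll=0.16):
    """print rows to get from measured pose to target xyz, jaw yaw deg"""
    st=st or r.get_state();M=R.from_quat(st["eef_rot"]).as_matrix();p=np.array(st["tool_pos"])
    psi=np.degrees(np.arctan2(M[1,1],M[0,1]));D=np.array(target)-p
    dy=(yaw-psi+180)%360-180
    n=max(int(np.ceil(np.linalg.norm(D)/step)),int(np.ceil(np.radians(abs(dy))/maxroll)),1)
    roll=round(-np.radians(dy)/n,3)
    print("from",p.round(4),"yaw",round(psi,2),"n",n,"opening",round(st["opening"],3))
    a=np.radians(psi);rows=[]
    for i in range(n):
        d=D/n;rows.append([round(-d[2],4),round(d[0]*np.cos(a)+d[1]*np.sin(a),4),round(d[0]*np.sin(a)-d[1]*np.cos(a),4),roll]);a-=roll
    for x in rows:print(x)
    return rows
def st():
    s=r.get_state();M=R.from_quat(s["eef_rot"]).as_matrix()
    print("t",round(s["clock"],2),np.round(s["tool_pos"],4),"yaw",np.degrees(np.arctan2(M[1,1],M[0,1])).round(2),"F",np.round(s["contact_force"],2),"open",round(s["opening"],3),"j7",round(s["q"][6],2))
    return s
E
python3 - <<'E'
from go import *
plan((.54,.16,.26),-9.9)
d=np.load("pics/scene0.npy");c,T=campose(r,"scene");W=cloud(c,T,d);p=cv2.imread("pics/scene0.png")
m=(W[...,2]>.03)&(d>0)&(abs(W[...,0]-.5)<.15)&(W[...,1]>.19)&(W[...,1]<.45)
q=W[m]
for y in np.arange(.19,.45,.02):
    s=q[abs(q[:,1]-y)<.01]
    if len(s)>3:print(round(y,2),s.min(0).round(3),s.max(0).round(3))
E
```

```text
from [ 0.2286 -0.5812  0.2381] yaw -68.52 n 17 opening 1.001
[np.float64(-0.0013), np.float64(-0.0339), np.float64(-0.033), np.float64(-0.06)]
[np.float64(-0.0013), np.float64(-0.0318), np.float64(-0.035), np.float64(-0.06)]
[np.float64(-0.0013), np.float64(-0.0297), np.float64(-0.0368), np.float64(-0.06)]
[np.float64(-0.0013), np.float64(-0.0274), np.float64(-0.0385), np.float64(-0.06)]
[np.float64(-0.0013), np.float64(-0.025), np.float64(-0.0401), np.float64(-0.06)]
[np.float64(-0.0013), np.float64(-0.0226), np.float64(-0.0415), np.float64(-0.06)]
[np.float64(-0.0013), np.float64(-0.0201), np.float64(-0.0428), np.float64(-0.06)]
[np.float64(-0.0013), np.float64(-0.0175), np.float64(-0.0439), np.float64(-0.06)]
[np.float64(-0.0013), np.float64(-0.0148), np.float64(-0.0449), np.float64(-0.06)]
[np.float64(-0.0013), np.float64(-0.0121), np.float64(-0.0457), np.float64(-0.06)]
[np.float64(-0.0013), np.float64(-0.0093), np.float64(-0.0464), np.float64(-0.06)]
[np.float64(-0.0013), np.float64(-0.0065), np.float64(-0.0468), np.float64(-0.06)]
[np.float64(-0.0013), np.float64(-0.0037), np.float64(-0.0471), np.float64(-0.06)]
[np.float64(-0.0013), np.float64(-0.0009), np.float64(-0.0473), np.float64(-0.06)]
[np.float64(-0.0013), np.float64(0.002), np.float64(-0.0472), np.float64(-0.06)]
[np.float64(-0.0013), np.float64(0.0048), np.float64(-0.047), np.float64(-0.06)]
[np.float64(-0.0013), np.float64(0.0076), np.float64(-0.0467), np.float64(-0.06)]
0.19 [0.409 0.19  0.077] [0.436 0.195 0.082]
0.27 [0.43  0.263 0.03 ] [0.536 0.28  0.077]
0.29 [0.385 0.28  0.03 ] [0.519 0.291 0.066]
```

Emit:
{"fn": "arm_command", "kwargs": {"plan": [[0.088,-0.002,-0.034,-0.033,-0.06],[0.088,-0.002,-0.032,-0.035,-0.06],[0.088,-0.002,-0.03,-0.037,-0.06],[0.088,-0.002,-0.027,-0.039,-0.06],[0.088,-0.002,-0.025,-0.04,-0.06],[0.088,-0.002,-0.023,-0.041,-0.06],[0.088,-0.002,-0.02,-0.043,-0.06],[0.088,-0.002,-0.017,-0.044,-0.06],[0.088,-0.002,-0.015,-0.045,-0.06],[0.088,-0.001,-0.012,-0.046,-0.06],[0.088,-0.001,-0.009,-0.046,-0.06],[0.088,-0.001,-0.006,-0.047,-0.06]], "force": 40}}

```text
clock: 1.65
tool_pos: [0.45, -0.0571, 0.2597]
eef_rot: [-0.603, -0.368, 0.604, -0.369]
contact_force: [0.6, 0.3, 0.2]
opening: 1.002
```

Emit:
{"fn": "arm_command", "kwargs": {"plan": [[0.088,-0.001,-0.004,-0.047,-0.06],[0.088,-0.001,-0.001,-0.047,-0.06],[0.088,-0.001,0.002,-0.047,-0.06],[0.088,-0.001,0.005,-0.047,-0.06],[0.088,-0.001,0.008,-0.047,-0.06],[0.088,0,0,0,0],[0.088,0,0,0,0]]}}

```text
clock: 2.52
tool_pos: [0.5407, 0.1581, 0.2642]
eef_rot: [-0.541, -0.454, 0.543, -0.454]
contact_force: [0.2, -0.6, -0.4]
opening: 0.998
```

```bash
cat > look.py <<'E'
from go import *
import sys
n=sys.argv[1]
s=st();p,d=r.snapshot("wrist");cv2.imwrite(f"pics/w{n}.png",p[:,:,::-1]);np.save(f"pics/w{n}.npy",d)
import json;json.dump({k:np.array(s[k]).tolist() for k in("eef_rot","tool_pos")},open(f"pics/w{n}.json","w"))
E
python3 look.py 1
```

```text
t 2.52 [0.5407 0.1581 0.2642] yaw -10.13 F [ 0.16 -0.58 -0.36] open 0.998 j7 -0.86
```

View pics/w1.png

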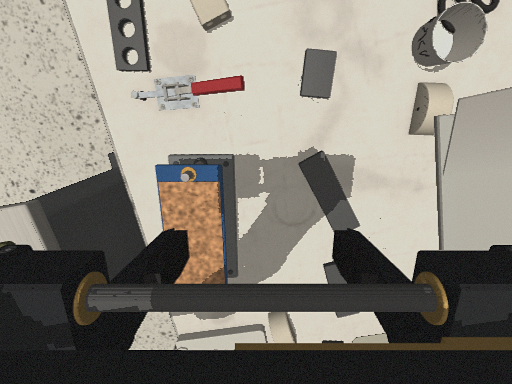

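The wrist picture shows p4 at (319,74), p1 at (328,190) partly behind the finger, the bed at (190,220), the clamp handle at (217,86) and the hood edge at column 438.

```bash
cat > wm.py <<'E'
from go import *
import sys,json
def load(n):
    s=json.load(open(f"pics/w{n}.json"));p=cv2.imread(f"pics/w{n}.png");d=np.load(f"pics/w{n}.npy");c,T=campose(r,"wrist",s);return p,d,c,T,cloud(c,T,d)
def plates(n,zlo=.007,zhi=.018,top=.012,box=None):
    p,d,c,T,W=load(n)
    m=(W[...,2]>zlo)&(W[...,2]<zhi)&(p.max(2)<130)&(d>0)
    m=cv2.morphologyEx(m.astype(np.uint8),cv2.MORPH_OPEN,np.ones((3,3)))
    k,l,s,ce=cv2.connectedComponentsWithStats(m)
    for i in range(1,k):
        if s[i,4]>300:
            v,u=np.nonzero(l==i);q=ray(c,T,np.stack([u,v],1),top)
            print(s[i].tolist(),"z",np.median(W[l==i][:,2]).round(4),rect(q))
    return p,d,c,T,W
E
python3 - <<'E'
from wm import *
p,d,c,T,W=plates(1)
hsv=cv2.cvtColor(p,cv2.COLOR_BGR2HSV)
m=(hsv[...,1]>80)&(abs(W[...,2]-.085)<.008)&(d>0)
q=W[m];print("bed z",np.median(q[:,2]),rect(q))
red=(hsv[...,1]>120)&((hsv[...,0]<8)|(hsv[...,0]>172))&(W[...,2]>.03)
ys,xs=np.nonzero(red&(xs0:=np.ones_like(red)));q=W[red&(abs(W[...,1]-.28)<.1)]
print("red",q.min(0),q.max(0), q[q[:,0].argmax()])
for v in range(90,260,15):
    row=W[v,400:];dd=d[v,400:];k=np.nonzero((row[:,2]>.1)&(dd>0))[0]
    if len(k):print("panel v",v,k[0]+400,row[k[0]+1].round(3))
E
```

```text
[107, 0, 42, 71, 1879] z 0.0129 [398.5 358.6  44.5  81.9  79.9]
[301, 49, 35, 49, 1437] z 0.0129 [640.3 269.2  42.   59.9  75. ]
[299, 151, 60, 79, 2185] z 0.0131 [639.5  91.3  41.7 140.4 -70.4]
[169, 155, 69, 123, 1839] z 0.0111 [437.4  83.9  98.2 212.9  80.4]
[324, 263, 22, 21, 304] z 0.013 [633.2 -52.   30.   47.2 -82.9]
bed z 0.0860335617522156 [453.8 154.7  99.1 280.9  74.1]
red [0.47374371 0.18014743 0.05065962] [0.61434199 0.28287246 0.41106337] [0.61434199 0.18042515 0.34293278]
panel v 90 496 [0.738 0.218 0.19 ]
panel v 105 457 [0.712 0.211 0.184]
panel v 120 434 [0.718 0.197 0.145]
panel v 135 434 [0.719 0.182 0.144]
panel v 150 435 [0.72  0.167 0.144]
panel v 165 436 [0.721 0.152 0.145]
panel v 180 436 [0.72  0.137 0.146]
panel v 195 437 [0.722 0.12  0.145]
panel v 210 437 [0.723 0.102 0.144]
panel v 225 438 [0.724 0.084 0.145]
panel v 240 439 [0.725 0.067 0.147]
panel v 255 417 [0.597 0.181 0.334]
```

```bash
python3 - <<'E'
from wm import *
p,d,c,T,W=load(1)
hsv=cv2.cvtColor(p,cv2.COLOR_BGR2HSV)
m=(hsv[...,1]>80)&(abs(W[...,2]-.085)<.006)&(d>0)
k,l,s,ce=cv2.connectedComponentsWithStats(m.astype(np.uint8));i=1+np.argmax(s[1:,4]);print(s[i])
v,u=np.nonzero(l==i);q=ray(c,T,np.stack([u,v],1),.085);print(rect(q),np.median(W[l==i][:,2]))
e=np.radians(80.2);L=np.array([np.cos(e),np.sin(e)]);N=np.array([L[1],-L[0]])
a=q[:,:2]@L;b=q[:,:2]@N
for lo in np.arange(a.min(),a.max(),.02):
    t=b[(a>=lo)&(a<lo+.02)];print(round(lo,3),t.min().round(4),t.max().round(4))
print("a range",a.min(),a.max())
# post
pm=(abs(W[...,2]-.1)<.006)&(d>0);pm[:, :150]=0;pm[:,230:]=0;pm[:150]=0;pm[200:]=0
print("post",pm.sum(),W[pm].mean(0))
for n in("scene","side"):
    pp=cv2.imread(f"pics/{n}0.png");dd=np.load(f"pics/{n}0.npy");c2,T2=campose(r,n);W2=cloud(c2,T2,dd)
    pm=(abs(W2[...,2]-.099)<.005)&(dd>0)&(abs(W2[...,0]-.43)<.07)
    for sg,(y0,y1) in {"+":(.15,.21),"-":(-.04,.02)}.items():
        k=pm&(W2[...,1]>y0)&(W2[...,1]<y1);print(n,sg,k.sum(),W2[k].mean(0).round(4) if k.sum() else "")
E
```

```text
[ 155  164   72  120 6104]
[440.4 103.8  82.6 172.3  80.2] 0.08604310999884343
0.091 0.3816 0.4568
0.111 0.3964 0.4574
0.131 0.4065 0.4572
0.151 0.4073 0.4575
0.171 0.3754 0.4576
0.191 0.3752 0.4573
0.211 0.3751 0.4576
0.231 0.375 0.4576
0.251 0.3752 0.4572
a range 0.09114461203561545 0.2634301604743887
post 79 [0.45288696 0.17652871 0.10029421]
scene + 20 [0.448  0.1771 0.0974]
scene - 18 [ 0.4157 -0.0075  0.0975]
side + 13 [0.4524 0.172  0.0985]
side - 18 [ 0.4197 -0.0135  0.0984]
```

```bash
python3 - <<'E'
from go import *
plan((.6125,.1127,.10),19.6,step=.03,maxroll=.13)
E
```

```text
from [0.5408 0.1575 0.2643] yaw -10.18 n 7 opening 0.999
[np.float64(0.0235), np.float64(0.0112), np.float64(0.0045), np.float64(-0.074)]
[np.float64(0.0235), np.float64(0.0109), np.float64(0.0053), np.float64(-0.074)]
[np.float64(0.0235), np.float64(0.0104), np.float64(0.0061), np.float64(-0.074)]
[np.float64(0.0235), np.float64(0.01), np.float64(0.0068), np.float64(-0.074)]
[np.float64(0.0235), np.float64(0.0094), np.float64(0.0076), np.float64(-0.074)]
[np.float64(0.0235), np.float64(0.0088), np.float64(0.0082), np.float64(-0.074)]
[np.float64(0.0235), np.float64(0.0082), np.float64(0.0089), np.float64(-0.074)]
```

Emit:
{"fn": "arm_command", "kwargs": {"plan": [[0.088,0.0235,0.0112,0.0045,-0.074],[0.088,0.0235,0.0109,0.0053,-0.074],[0.088,0.0235,0.0104,0.0061,-0.074],[0.088,0.0235,0.01,0.0068,-0.074],[0.088,0.0235,0.0094,0.0076,-0.074],[0.088,0.0235,0.0088,0.0082,-0.074],[0.088,0.0235,0.0082,0.0089,-0.074],[0.088,0,0,0,0],[0.088,0,0,0,0]]}}

```text
clock: 3.7
tool_pos: [0.6129, 0.1142, 0.1011]
eef_rot: [0.408, 0.577, -0.408, 0.577]
contact_force: [-0.5, 0.1, -0.0]
opening: 0.998
```

```bash
python3 look.py 2; python3 - <<'E'
from wm import *
p,d,c,T,W=plates(2)
E
```

```text
t 3.7 [0.6129 0.1142 0.1011] yaw 19.49 F [-0.46  0.1  -0.03] open 0.998 j7 -0.44
[316, 0, 89, 82, 4183] z 0.0129 [640.6 268.7  41.7  60.7  75. ]
[41, 19, 121, 231, 10968] z 0.0112 [464.   99.6  96.3 205.2 -83.9]
[500, 73, 12, 48, 355] z 0.0118 [776.7 265.3   8.9  38.4 -55. ]
[431, 137, 60, 82, 795] z 0.0128 [775.2 193.3  32.1  76.3 -80.2]
[257, 157, 47, 127, 5533] z 0.0131 [638.7  95.1  41.5 130.8 -70.7]
[212, 319, 43, 31, 943] z 0.013 [638.8 -48.6  41.7  43.2 -82.8]
```

View pics/w2.png

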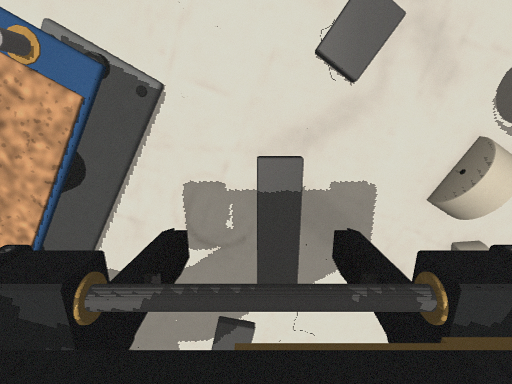

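The plate (257–303, 157 down) lies between the fingers, on the hood side as planned. I descend.

Emit:
{"fn": "arm_command", "kwargs": {"plan": [[0.088,0.025,0,0,0],[0.088,0.025,0,0,0],[0.088,0.025,0,0,0],[0.088,0.015,0,0,0],[0.088,0.007,0,0,0],[0.088,0,0,0,0],[0.088,0,0,0,0]]}}

```text
clock: 4.62
tool_pos: [0.6136, 0.1148, 0.0041]
eef_rot: [0.408, 0.577, -0.407, 0.578]
contact_force: [-0.2, 0.0, -1.0]
opening: 1.003
```

```bash
python3 -c "
from go import *;st()"
```

```text
t 4.62 [0.6136 0.1148 0.0041] yaw 19.59 F [-0.18  0.01 -1.05] open 1.003 j7 -0.51
```

Emit:
{"fn": "arm_command", "kwargs": {"plan": [[0.07,0.0015,0,0,0],[0.05,0,0,0,0],[0.03,0,0,0,0],[0.03,0,0,0,0],[0.03,0,0,0,0],[0.03,0,0,0,0]], "force": 20}}

```text
clock: 5.38
tool_pos: [0.6136, 0.1149, 0.002]
eef_rot: [0.408, 0.578, -0.407, 0.578]
contact_force: [1.7, 1.6, 2.1]
opening: 0.489
```

```bash
python3 -c "
from go import *;st();plan((.580,.115,.0025),19.6,step=.008)"
```

```text
t 5.38 [0.6136 0.1149 0.002 ] yaw 19.61 F [1.69 1.6  2.14] open 0.489 j7 -0.52
from [0.6136 0.1149 0.002 ] yaw 19.61 n 5 opening 0.489
[np.float64(-0.0001), np.float64(-0.0063), np.float64(-0.0023), np.float64(0.0)]
[np.float64(-0.0001), np.float64(-0.0063), np.float64(-0.0023), np.float64(0.0)]
[np.float64(-0.0001), np.float64(-0.0063), np.float64(-0.0023), np.float64(0.0)]
[np.float64(-0.0001), np.float64(-0.0063), np.float64(-0.0023), np.float64(0.0)]
[np.float64(-0.0001), np.float64(-0.0063), np.float64(-0.0023), np.float64(0.0)]
```

Emit:
{"fn": "arm_command", "kwargs": {"plan": [[0.03,0,-0.005,-0.0017,0],[0.03,0,-0.005,-0.0017,0],[0.03,0,-0.004,-0.0016,0],[0.03,0,0,0,0],[0.056,0,0,0,0],[0.056,0,0,0,0],[0.056,0,0,0.01,0],[0.056,0,0,0.011,0],[0.056,0,0,0.01,0],[0.056,0,0,0,0]]}}

```text
clock: 6.62
tool_pos: [0.609, 0.0833, 0.0016]
eef_rot: [0.408, 0.577, -0.409, 0.578]
contact_force: [-0.3, 1.5, 0.0]
opening: 0.635
```

Emit:
{"fn": "arm_command", "kwargs": {"plan": [[0.03,0,0,0,0],[0.03,0,0,0,0],[0.03,0,0,0,0],[0.03,0,0,0,0],[0.03,-0.01,0,0,0],[0.03,-0.02,0,0,0],[0.03,0,0,0,0]], "force": 40}}

```text
clock: 7.5
tool_pos: [0.61, 0.0857, 0.034]
eef_rot: [0.409, 0.577, -0.407, 0.579]
contact_force: [0.4, 0.4, -2.0]
opening: 0.479
```

```bash
python3 look.py 3
```

```text
t 7.5 [0.61   0.0857 0.034 ] yaw 19.58 F [ 0.43  0.36 -2.03] open 0.479 j7 -0.47
```

View pics/w3.png

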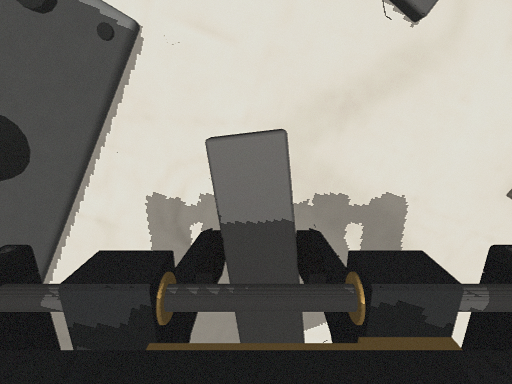

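```bash
cat > held.py <<'E'
from wm import *
def held(n,zlo,zhi,top):
    p,d,c,T,W=load(n)
    m=(W[...,2]>zlo)&(W[...,2]<zhi)&(p.max(2)<140)&(d>0)
    m=cv2.morphologyEx(m.astype(np.uint8),cv2.MORPH_OPEN,np.ones((3,3)))
    k,l,s,ce=cv2.connectedComponentsWithStats(m)
    for i in range(1,k):
        if s[i,4]>400:
            q=W[l==i];A=np.c_[q[:,:2]-q[:,:2].mean(0),np.ones(len(q))];f=np.linalg.lstsq(A,q[:,2],rcond=None)[0]
            v,u=np.nonzero(l==i);qq=ray(c,T,np.stack([u,v],1),top)
            print(s[i].tolist(),"zmed",np.median(q[:,2]).round(4),"slopes",f.round(3),"rect cloud",rect(q),"rect top",rect(qq))
E
python3 -c "
from held import *
held(3,.03,.06,.044)"
```

```text
[192, 129, 138, 155, 12963] zmed 0.0454 slopes [ 0.007 -0.017  0.046] rect cloud [602.9 108.4  71.9  89.8 -71. ] rect top [602.6 108.3  78.5  89.9 -70.5]
[235, 312, 70, 31, 2041] zmed 0.0452 slopes [0.001 0.007 0.045] rect cloud [634.1  38.1  25.9  44.6  19.1] rect top [634.5  37.   23.6  44.3  19.5]
```

```bash
cat >> held.py <<'E'
def edges(n,rows,lo,hi,top,tol=.008):
    p,d,c,T,W=load(n);Ls=[];Rs=[]
    for v in rows:
        k=np.nonzero((abs(W[v,lo:hi,2]-top)<tol)&(p[v,lo:hi].max(1)<150))[0]
        if len(k)>5: Ls.append((k[0]+lo-.5,v));Rs.append((k[-1]+lo+.5,v))
    out=[]
    for E in(Ls,Rs):
        q=ray(c,T,E,top)[:,:2];vx,vy,x0,y0=cv2.fitLine(q.astype(np.float32),cv2.DIST_HUBER,0,1e-4,1e-4).ravel()
        out.append((np.degrees(np.arctan2(vy,vx)),x0,y0))
    a=np.radians(out[0][0]);w=abs(-np.sin(a)*(out[1][1]-out[0][1])+np.cos(a)*(out[1][2]-out[0][2]))
    print("edge dirs",[round(float(o[0])%180,2) for o in out],"width mm",round(w*1000,1),"mid",np.round([(out[0][1]+out[1][1])/2,(out[0][2]+out[1][2])/2],4))
    return out
E
python3 -c "
from held import *
edges(3,range(145,215),150,340,.0445)
edges(3,range(315,338),200,340,.0445)"
```

```text
edge dirs [116.22, 116.36] width mm 41.6 mid [0.5918 0.1237]
edge dirs [115.81, 115.03] width mm 41.6 mid [0.6338 0.0386]
```

```bash
cat >> held.py <<'E'
def target(center,pdir,bed=(.436,.083),bdir=80.2,s=None):
    """tool pose (xy, jaw yaw) putting held plate (center xy, long dir deg, measured at tool pose s) on bed"""
    t=np.array(s["tool_pos"])[:2];M=R.from_quat(s["eef_rot"]).as_matrix();psi=np.degrees(np.arctan2(M[1,1],M[0,1]))
    da=(bdir-pdir+90)%180-90;a=np.radians(da);Q=np.array([[np.cos(a),-np.sin(a)],[np.sin(a),np.cos(a)]])
    o=Q@(np.array(center)-t);return np.array(bed)-o,psi+da
E
python3 - <<'E'
from held import *
p,d,c,T,W=load(3)
for u in(220,247,275):
    k=np.nonzero((abs(W[100:200,u,2]-.0445)<.006)&(p[100:200,u].max(1)<150))[0];print(u,k[0]+100)
k=lambda u:np.nonzero((abs(W[100:200,u,2]-.0445)<.006)&(p[100:200,u].max(1)<150))[0][0]+99.5
e=ray(c,T,[(247,k(247))],.0445)[0,:2];a=np.radians(116.1);u=np.array([np.cos(a),np.sin(a)])
# end middle: project midpoint onto end
m=np.array([.5918,.1237]);end=m+u*np.dot(e-m,u);cen=end-.07*u;print("end",end,"centre",cen, "check mid2 off", np.dot(np.array([.6338,.0386])-cen,[-u[1],u[0]]))
s=json.load(open("pics/w3.json"))
tp,y=target(cen,116.1,s=s);print(tp,y);plan((*tp,.15),y,step=.04)
E
```

```text
220 136
247 133
275 130
end [0.58072838 0.14629998] centre [0.61152412 0.08343805] check mid2 off -0.00027833482720747183
[0.43612233 0.0857074 ] -16.322934039500034
from [0.6094 0.0854 0.0331] yaw 19.58 n 6 opening 0.485
[np.float64(-0.0195), np.float64(-0.0272), np.float64(-0.0097), np.float64(0.104)]
[np.float64(-0.0195), np.float64(-0.0281), np.float64(-0.0069), np.float64(0.104)]
[np.float64(-0.0195), np.float64(-0.0286), np.float64(-0.0039), np.float64(0.104)]
[np.float64(-0.0195), np.float64(-0.0289), np.float64(-0.0009), np.float64(0.104)]
[np.float64(-0.0195), np.float64(-0.0288), np.float64(0.0021), np.float64(0.104)]
[np.float64(-0.0195), np.float64(-0.0284), np.float64(0.0051), np.float64(0.104)]
```

Emit:
{"fn": "arm_command", "kwargs": {"plan": [[0.03,-0.04,0,0,0],[0.03,-0.04,-0.005,0,0],[0.03,-0.04,-0.012,-0.005,0.05],[0.03,0,-0.027,-0.009,0.1],[0.03,0,-0.028,-0.007,0.1],[0.03,0,-0.029,-0.004,0.1],[0.03,0,-0.029,-0.001,0.1],[0.03,0,-0.025,0.002,0.1],[0.03,0,-0.015,0.003,0.076],[0.03,0,0,0,0],[0.03,0,0,0,0]]}}

```text
clock: 8.93
tool_pos: [0.436, 0.0904, 0.1518]
eef_rot: [0.566, 0.424, -0.565, 0.425]
contact_force: [0.8, 0.8, -2.3]
opening: 0.482
```

```bash
python3 look.py 4; python3 - <<'E'
from go import *
plan((.4361,.0857,.11),-16.3,step=.04)
E
```

```text
t 8.93 [0.436  0.0904 0.1518] yaw -16.21 F [ 0.75  0.81 -2.25] open 0.482 j7 -1.07
from [0.4361 0.0903 0.1517] yaw -16.24 n 2 opening 0.485
[np.float64(0.0209), np.float64(0.0006), np.float64(0.0022), np.float64(0.001)]
[np.float64(0.0209), np.float64(0.0006), np.float64(0.0022), np.float64(0.001)]
```

View pics/w4.png

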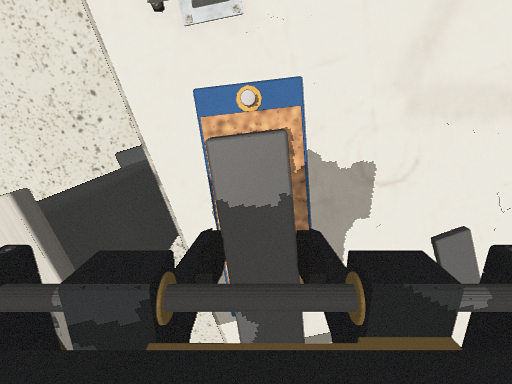

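The plate is over the bed, parallel to it; the bed's blue end and post show at (248,97). I check the centring within this one image.

```bash
cat >> held.py <<'E'
def bedfit(n,zb,dirdeg=80.2,rows=None):
    p,d,c,T,W=load(n);hsv=cv2.cvtColor(p,cv2.COLOR_BGR2HSV)
    m=(hsv[...,1]>80)&(abs(W[...,2]-zb)<.008)&(d>0)
    k,l,s,ce=cv2.connectedComponentsWithStats(m.astype(np.uint8));i=1+np.argmax(s[1:,4])
    v,u=np.nonzero(l==i);q=ray(c,T,np.stack([u,v],1),zb)[:,:2];e=np.radians(dirdeg);L=np.array([np.cos(e),np.sin(e)]);N=np.array([L[1],-L[0]])
    a=q@L;b=q@N;amx=np.percentile(a,99.5);t=b[(a>amx-.02)&(a<amx-.004)];b0,b1=t.min(),t.max()
    # direction from end edge
    cen=(amx-.106)*L+(b0+b1)/2*N
    print("bed z",np.median(W[l==i][:,2]).round(4),"width",((b1-b0)*1000).round(1),"centre",cen.round(4),"dir corner", s[i].tolist());return cen
E
python3 - <<'E'
from held import *
bedfit(4,.085)
for top in(.1622,):
    o=edges(4,range(145,190),190,310,top)
    p,d,c,T,W=load(4)
    k=[(u,np.nonzero((abs(W[100:200,u,2]-top)<.008)&(p[100:200,u].max(1)<150))[0][0]+99.5) for u in (225,247,270)];print(k)
    e=ray(c,T,k,top)[1,:2];a=np.radians(np.mean([o[0][0]%180,o[1][0]%180]));u=np.array([np.cos(a),np.sin(a)])
    m=np.array([(o[0][1]+o[1][1])/2,(o[0][2]+o[1][2])/2]);print("centre",m+u*np.dot(e-m,u)-.07*u,"dir",np.degrees(a))
# bed edge direction from the right blue edge above
hsv=cv2.cvtColor(p,cv2.COLOR_BGR2HSV)
E=[]
for v in range(85,125):
    k=np.nonzero((hsv[v,180:330,1]>80)&(abs(W[v,180:330,2]-.085)<.008))[0]
    E.append((k[0]+179.5,k[-1]+180.5,v))
E=np.array(E)
for j in(0,1):
    q=ray(c,T,E[:,[j,2]],.085)[:,:2];f=cv2.fitLine(q.astype(np.float32),cv2.DIST_HUBER,0,1e-4,1e-4).ravel();print("bed edge dir",np.degrees(np.arctan2(f[1],f[0]))%180)
E
```

```text
bed z 0.085 width 81.7 centre [0.4356 0.0828] dir corner [193, 76, 118, 155, 6866]
edge dirs [80.52, 80.2] width mm 41.7 mid [0.4448 0.1411]
[(225, np.float64(135.5)), (247, np.float64(132.5)), (270, np.float64(129.5))]
centre [0.43579872 0.08785765] dir 80.36165
bed edge dir 79.32775
bed edge dir 79.711365
```

Emit:
{"fn": "arm_command", "kwargs": {"plan": [[0.03,0.02,0.0007,0.0022,0],[0.03,0.02,0.0007,0.0022,0],[0.03,0.015,0,0,0],[0.03,0.005,0,0,0],[0.03,0.003,0,0,0],[0.03,0.003,0,0,0],[0.03,0.003,0,0,0],[0.03,0.001,0,0,0],[0.03,0,0,0,0],[0.03,0,0,0,0]]}}

```text
clock: 10.22
tool_pos: [0.4354, 0.0857, 0.0819]
eef_rot: [0.566, 0.424, -0.565, 0.424]
contact_force: [1.1, -0.3, -0.2]
opening: 0.482
```

```bash
python3 -c "
from go import *;st()"
```

```text
t 10.22 [0.4354 0.0857 0.0819] yaw -16.27 F [ 1.06 -0.31 -0.18] open 0.482 j7 -1.13
```

Emit:
{"fn": "arm_command", "kwargs": {"plan": [[0.046,0.0005,0,0,0],[0.05,0,0,0,0],[0.056,0,0,0,0],[0.058,0,0,0,0],[0.058,-0.01,0,0,0],[0.058,-0.02,0,0,0],[0.06,-0.04,0,0,0],[0.088,-0.04,0,0,0],[0.088,-0.02,0,0,0],[0.088,0,0,-0.02,0],[0.088,0,0,0,0]]}}

```text
clock: 11.6
tool_pos: [0.4411, 0.1058, 0.2121]
eef_rot: [0.566, 0.425, -0.565, 0.425]
contact_force: [-0.2, -0.6, -0.3]
opening: 1.003
```

```bash
python3 look.py 5
```

```text
t 11.6 [0.4411 0.1058 0.2121] yaw -16.16 F [-0.24 -0.61 -0.31] open 1.003 j7 -1.02
```

View pics/w5.png

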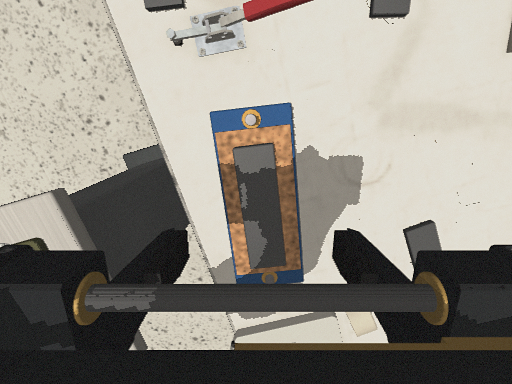

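p1 lies flat and centred on the bed (233–283, 143–272) with both posts in view.

```bash
cat >> held.py <<'E'
def stack(n,zb,nplates):
    """bed at zb, topmost plate top at zb+.012*n"""
    p,d,c,T,W=load(n);hsv=cv2.cvtColor(p,cv2.COLOR_BGR2HSV)
    roi=(abs(W[...,0]-.436)<.09)&(abs(W[...,1]-.083)<.13)&(d>0)
    b=roi&(hsv[...,1]>60)&(abs(W[...,2]-zb)<.007)
    print("bed z",np.median(W[b][:,2]).round(4))
    v,u=np.nonzero(cv2.morphologyEx(b.astype(np.uint8),cv2.MORPH_OPEN,np.ones((3,3))));print("bed",rect(ray(c,T,np.stack([u,v],1),zb)))
    for k in range(1,nplates+1):
        top=zb+.012*k
        m=roi&(hsv[...,1]<60)&(p.max(2)<150)&(abs(W[...,2]-top)<.006)
        m=cv2.morphologyEx(m.astype(np.uint8),cv2.MORPH_OPEN,np.ones((3,3)))
        nn,l,s,ce=cv2.connectedComponentsWithStats(m)
        if nn<2: continue
        i=1+np.argmax(s[1:,4]);v,u=np.nonzero(l==i);q=W[l==i];A=np.c_[q[:,:2]-q[:,:2].mean(0),np.ones(len(q))]
        print("plate",k,"z",np.median(q[:,2]).round(4),"slope",np.linalg.lstsq(A,q[:,2],rcond=None)[0][:2].round(3),rect(ray(c,T,np.stack([u,v],1),top)))
E
python3 -c "
from held import *
stack(5,.079,1)"
```

```text
bed z 0.079
bed [436.   84.9  82.2 208.6  80.1]
plate 1 z 0.0915 slope [ 0.    -0.002] [435.1  83.3  41.1 139.6  80.8]
```

```bash
python3 - <<'E'
from go import *
plan((.61,-.085,.17),7,step=.05)
E
```

```text
from [0.4404 0.1046 0.2116] yaw -16.22 n 6 opening 0.998
[np.float64(0.0069), np.float64(0.036), np.float64(0.0225), np.float64(-0.068)]
[np.float64(0.0069), np.float64(0.0344), np.float64(0.0248), np.float64(-0.068)]
[np.float64(0.0069), np.float64(0.0326), np.float64(0.0271), np.float64(-0.068)]
[np.float64(0.0069), np.float64(0.0307), np.float64(0.0293), np.float64(-0.068)]
[np.float64(0.0069), np.float64(0.0286), np.float64(0.0313), np.float64(-0.068)]
[np.float64(0.0069), np.float64(0.0264), np.float64(0.0332), np.float64(-0.068)]
```

Emit:
{"fn": "arm_command", "kwargs": {"plan": [[0.088,0,0.036,0.0225,-0.068],[0.088,0.002,0.034,0.025,-0.068],[0.088,0.008,0.033,0.027,-0.068],[0.088,0.01,0.031,0.029,-0.068],[0.088,0.01,0.029,0.031,-0.068],[0.088,0.011,0.026,0.033,-0.068],[0.088,0,0,0,0],[0.088,0,0,0,0]]}}

```text
clock: 12.65
tool_pos: [0.6092, -0.0843, 0.1698]
eef_rot: [0.468, 0.531, -0.469, 0.529]
contact_force: [-0.1, -0.2, -0.3]
opening: 0.996
```

```bash
python3 look.py 6; python3 -c "
from wm import *
p,d,c,T,W=plates(6)
for v in range(150,250,20):
    k=np.nonzero((W[v,330:,2]>.1)&(W[v,330:,0]>.7)&(d[v,330:]>0))[0]
    if len(k):print(v,k[0]+330,W[v,k[0]+331].round(3))
"
```

```text
t 12.65 [ 0.6092 -0.0843  0.1698] yaw 7.1 F [-0.15 -0.19 -0.33] open 0.996 j7 -0.27
[101, 0, 59, 118, 4823] z 0.0111 [457.1  30.1  43.8 116.2  80.1]
[270, 138, 39, 92, 3206] z 0.0131 [643.1 -86.9  42.  111.6 -83.4]
[65, 201, 97, 32, 434] z 0.0125 [ 437.4 -142.6   25.1  117.7  -11.7]
[235, 266, 35, 18, 486] z 0.013 [ 614.  -212.7   25.9   45.3    7.2]
[223, 312, 32, 13, 304] z 0.0133 [ 603.6 -284.6   20.5   43.4    7.3]
150 457 [ 0.73  -0.015  0.143]
170 451 [ 0.731 -0.029  0.143]
190 445 [ 0.731 -0.043  0.143]
210 440 [ 0.732 -0.057  0.144]
230 434 [ 0.733 -0.072  0.143]
```

View pics/w6.png

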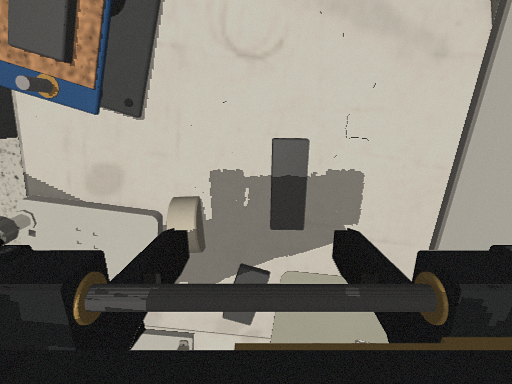

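p2 is fully visible at (289,184), measured 42 x 112 mm, hood edge at column ~434. I go down on the near-side offset.

```bash
python3 - <<'E'
from go import *
plan((.625,-.089,.10),6.6,step=.03)
E
```

```text
from [ 0.6094 -0.0835  0.1702] yaw 7.18 n 3 opening 0.997
[np.float64(0.0234), np.float64(0.0049), np.float64(0.0025), np.float64(0.003)]
[np.float64(0.0234), np.float64(0.0049), np.float64(0.0025), np.float64(0.003)]
[np.float64(0.0234), np.float64(0.005), np.float64(0.0025), np.float64(0.003)]
```

Emit:
{"fn": "arm_command", "kwargs": {"plan": [[0.088,0.0234,0.005,0.0025,0.003],[0.088,0.0234,0.005,0.0025,0.003],[0.088,0.0234,0.005,0.0025,0.003],[0.088,0.025,0,0,0],[0.088,0.025,0,0,0],[0.088,0.025,0,0,0],[0.088,0.015,0,0,0],[0.088,0.007,0,0,0],[0.088,0,0,0,0],[0.088,0,0,0,0]]}}

```text
clock: 13.95
tool_pos: [0.627, -0.09, 0.0038]
eef_rot: [0.471, 0.527, -0.47, 0.528]
contact_force: [0.9, -0.6, 0.0]
opening: 0.995
```

```bash
python3 -c "
from go import *;st()"
```

```text
t 13.95 [ 0.627  -0.09    0.0038] yaw 6.59 F [ 0.88 -0.57  0.03] open 0.995 j7 -0.38
```

Emit:
{"fn": "arm_command", "kwargs": {"plan": [[0.07,0.0015,0,0,0],[0.05,0,0,0,0],[0.03,0,0,0,0],[0.03,0,0,0,0],[0.03,0,0,0,0],[0.03,0,0,0,0]], "force": 30}}

```text
clock: 14.7
tool_pos: [0.627, -0.0899, 0.0019]
eef_rot: [0.471, 0.528, -0.47, 0.528]
contact_force: [2.2, 0.2, 1.8]
opening: 0.473
```

Emit:
{"fn": "arm_command", "kwargs": {"plan": [[0.03,-0.01,0,0,0],[0.03,-0.02,0,0,0],[0.03,0,0,0,0]], "force": 40}}

```text
clock: 15.08
tool_pos: [0.6274, -0.0901, 0.0336]
eef_rot: [0.471, 0.527, -0.47, 0.529]
contact_force: [0.9, -0.5, -1.6]
opening: 0.466
```

```bash
python3 look.py 7
```

```text
t 15.07 [ 0.6274 -0.0901  0.0336] yaw 6.57 F [ 0.93 -0.54 -1.57] open 0.466 j7 -0.36
```

View pics/w7.png

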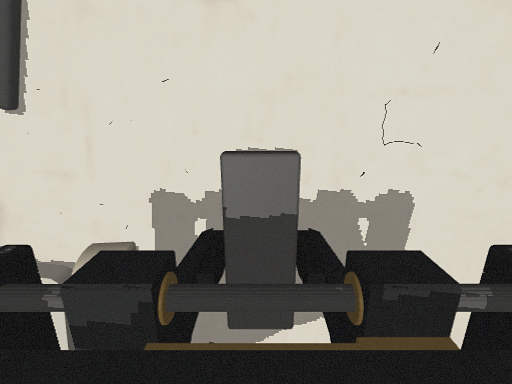

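p2 is held square (columns 221–300, top edge row 151, symmetric about 260).

```bash
cat >> held.py <<'E'
def heldpose(n,length,rows,lo=180,hi=340,r0=100,go=None):
    s=json.load(open(f"pics/w{n}.json"));top=s["tool_pos"][2]-.002+.012
    o=edges(n,rows,lo,hi,top);p,d,c,T,W=load(n)
    uc=int(np.mean([lo,hi]))
    k=[(u,np.nonzero((abs(W[r0:r0+130,u,2]-top)<.008)&(p[r0:r0+130,u].max(1)<150))[0][0]+r0-.5) for u in (uc-12,uc,uc+12)];print(k)
    e=ray(c,T,k,top)[1,:2];a=np.radians(np.mean([o[0][0]%180,o[1][0]%180]));u=np.array([np.cos(a),np.sin(a)])
    m=np.array([(o[0][1]+o[1][1])/2,(o[0][2]+o[1][2])/2]);cen=m+u*np.dot(e-m,u)-length/2*u
    print("centre",cen.round(4),"dir",np.degrees(a).round(2));tp,y=target(cen,np.degrees(a),bed=(.4355,.0838),bdir=80.4,s=s);print("tool target",tp.round(4),y.round(2))
    if go: plan((*tp,go),y,step=.04)
    return tp,y
E
python3 -c "
from held import *
heldpose(7,.112,range(165,212),go=.17)"
```

```text
edge dirs [96.41, 96.77] width mm 41.7 mid [ 0.6229 -0.0492]
[(248, np.float64(150.5)), (260, np.float64(150.5)), (272, np.float64(150.5))]
centre [ 0.6274 -0.0881] dir 96.59
tool target [0.4349 0.0818] -9.62
from [ 0.6268 -0.0902  0.0327] yaw 6.58 n 8 opening 0.47
[np.float64(-0.0172), np.float64(-0.0214), np.float64(-0.0241), np.float64(0.035)]
[np.float64(-0.0172), np.float64(-0.0222), np.float64(-0.0233), np.float64(0.035)]
[np.float64(-0.0172), np.float64(-0.023), np.float64(-0.0226), np.float64(0.035)]
[np.float64(-0.0172), np.float64(-0.0238), np.float64(-0.0217), np.float64(0.035)]
[np.float64(-0.0172), np.float64(-0.0245), np.float64(-0.0209), np.float64(0.035)]
[np.float64(-0.0172), np.float64(-0.0252), np.float64(-0.02), np.float64(0.035)]
[np.float64(-0.0172), np.float64(-0.0259), np.float64(-0.0191), np.float64(0.035)]
[np.float64(-0.0172), np.float64(-0.0266), np.float64(-0.0182), np.float64(0.035)]
```

Emit:
{"fn": "arm_command", "kwargs": {"plan": [[0.03,-0.045,0,0,0],[0.03,-0.045,-0.021,-0.024,0.035],[0.03,-0.04,-0.022,-0.023,0.035],[0.03,0,-0.023,-0.023,0.035],[0.03,0,-0.024,-0.022,0.035],[0.03,0,-0.0245,-0.021,0.035],[0.03,0,-0.025,-0.02,0.035],[0.03,0,-0.026,-0.019,0.035],[0.03,0,-0.0266,-0.018,0.037],[0.03,0,0,0,0],[0.03,0,0,0,0]]}}

```text
clock: 16.5
tool_pos: [0.4353, 0.0815, 0.1615]
eef_rot: [0.54, 0.456, -0.54, 0.457]
contact_force: [-0.2, 0.1, -1.1]
opening: 0.471
```

```bash
python3 look.py 8; python3 - <<'E'
from held import *
plan((.4349,.0818,.12),-9.62,step=.05)
bedfit(8,.079)
heldpose(8,.112,range(165,190))
E
```

```text
t 16.5 [0.4353 0.0815 0.1615] yaw -9.57 F [-0.2   0.06 -1.12] open 0.471 j7 -0.97
from [0.4356 0.0813 0.1615] yaw -9.63 n 1 opening 0.47
[np.float64(0.0415), np.float64(-0.0008), np.float64(-0.0004), np.float64(-0.0)]
bed z 0.0786 width 81.5 centre [0.4353 0.0827] dir corner [209, 72, 103, 158, 6804]
edge dirs [80.84, 79.99] width mm 41.7 mid [0.4428 0.1246]
[(248, np.float64(150.5)), (260, np.float64(150.5)), (272, np.float64(150.5))]
centre [0.4359 0.0836] dir 80.42
tool target [0.4349 0.0817] -9.59
```

View pics/w8.png

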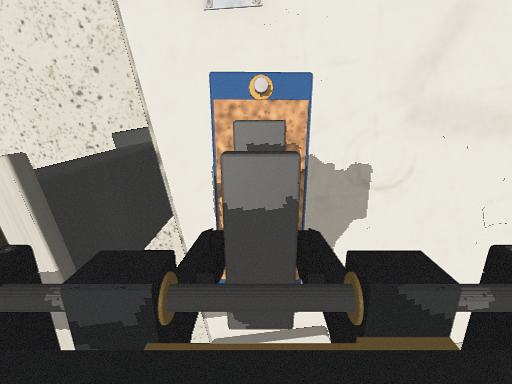

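p2 is over p1 and in line with it (p1 end at row 121, p2 at row 151, both about column 260). I set it down.

Emit:
{"fn": "arm_command", "kwargs": {"plan": [[0.03,0.025,0,0,0],[0.03,0.02,0,0,0],[0.03,0.015,0,0,0],[0.03,0.006,0,0,0],[0.03,0.003,0,0,0],[0.03,0.002,0,0,0],[0.03,0.002,0,0,0],[0.03,0.001,0,0,0],[0.03,0,0,0,0],[0.03,0,0,0,0]]}}

```text
clock: 17.8
tool_pos: [0.435, 0.082, 0.0876]
eef_rot: [0.54, 0.456, -0.54, 0.457]
contact_force: [-0.6, -0.7, -0.3]
opening: 0.471
```

```bash
python3 -c "
from go import *;st()"
```

```text
t 17.8 [0.435  0.082  0.0876] yaw -9.57 F [-0.55 -0.71 -0.29] open 0.471 j7 -1.07
```

Emit:
{"fn": "arm_command", "kwargs": {"plan": [[0.046,0.0005,0,0,0],[0.05,0,0,0,0],[0.056,0,0,0,0],[0.058,0,0,0,0],[0.058,-0.01,0,0,0],[0.058,-0.02,0,0,0],[0.06,-0.04,0,0,0],[0.088,-0.04,0,0,0],[0.088,-0.02,0,0,0],[0.088,0,0,-0.02,0],[0.088,0,0,0,0]]}}

```text
clock: 19.18
tool_pos: [0.4384, 0.1027, 0.2179]
eef_rot: [0.54, 0.457, -0.539, 0.457]
contact_force: [-0.7, 0.4, 1.2]
opening: 1.0
```

```bash
python3 look.py 9; python3 -c "
from held import *
stack(9,.073,2); plan((.59,-.22,.22),-12,step=.05)"
```

```text
t 19.18 [0.4384 0.1027 0.2179] yaw -9.45 F [-0.75  0.41  1.22] open 1.0 j7 -0.94
bed z 0.0738
bed [435.6  84.6  82.1 209.3  80.1]
plate 1 z 0.0862 slope [-0.015 -0.125] [444.8 144.5  14.5  40.9  -9.4]
plate 2 z 0.0983 slope [-0.    -0.003] [435.3  83.4  41.1 110.8  80.5]
from [0.4379 0.1016 0.2174] yaw -9.51 n 8 opening 0.999
[np.float64(-0.0003), np.float64(0.0254), np.float64(0.0365), np.float64(0.005)]
[np.float64(-0.0003), np.float64(0.0256), np.float64(0.0364), np.float64(0.005)]
[np.float64(-0.0003), np.float64(0.0258), np.float64(0.0363), np.float64(0.005)]
[np.float64(-0.0003), np.float64(0.0259), np.float64(0.0361), np.float64(0.005)]
[np.float64(-0.0003), np.float64(0.0261), np.float64(0.036), np.float64(0.005)]
[np.float64(-0.0003), np.float64(0.0263), np.float64(0.0359), np.float64(0.005)]
[np.float64(-0.0003), np.float64(0.0265), np.float64(0.0357), np.float64(0.005)]
[np.float64(-0.0003), np.float64(0.0267), np.float64(0.0356), np.float64(0.005)]
```

View pics/w9.png

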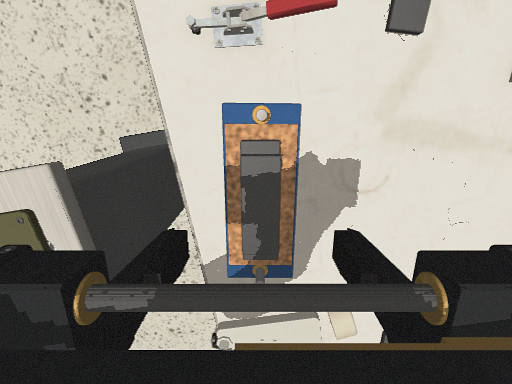

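Both plates lie flat and centred (p2 at 240–281, 154–258). Now to p3.

Emit:
{"fn": "arm_command", "kwargs": {"plan": [[0.088,0,0.0254,0.0365,0.005],[0.088,0,0.0256,0.0364,0.005],[0.088,0,0.0258,0.0363,0.005],[0.088,0,0.026,0.036,0.005],[0.088,0,0.026,0.036,0.005],[0.088,0,0.0263,0.036,0.005],[0.088,0,0.0265,0.0357,0.005],[0.088,0,0.0267,0.0356,0.005],[0.088,0,0,0,0],[0.088,0,0,0,0]]}}

```text
clock: 20.48
tool_pos: [0.5889, -0.2196, 0.2164]
eef_rot: [-0.549, -0.447, 0.549, -0.445]
contact_force: [-0.7, -0.3, -0.7]
opening: 0.996
```

```bash
python3 look.py 10; python3 -c "
from wm import *
p,d,c,T,W=plates(10)
m=(d>0)&(W[...,2]>.05)&(W[...,2]<.2)&(W[...,0]<.6)&(W[...,0]>.3)&(W[...,1]<-.1)
q=W[m]
for y in np.arange(-.4,-.1,.03):
    s=q[abs(q[:,1]-y)<.015]
    if len(s)>5:print(round(y,2),'xmax',s[:,0].max().round(3),'z',s[:,2].max().round(3))
"
```

```text
t 20.48 [ 0.5889 -0.2196  0.2164] yaw -11.84 F [-0.74 -0.29 -0.66] open 0.996 j7 -0.29
[39, 0, 88, 43, 2160] z 0.011 [422.7  -4.   40.8  99.8  -9.6]
[264, 158, 32, 61, 1876] z 0.0131 [ 609.  -248.2   41.8   85.6   78.4]
[352, 331, 36, 12, 326] z 0.011 [ 709.3 -527.8   22.7   58.5  -11.7]
-0.4 xmax 0.533 z 0.121
-0.37 xmax 0.494 z 0.138
-0.34 xmax 0.536 z 0.139
-0.31 xmax 0.49 z 0.139
-0.28 xmax 0.492 z 0.132
-0.25 xmax 0.506 z 0.162
-0.22 xmax 0.502 z 0.17
-0.19 xmax 0.407 z 0.169
-0.16 xmax 0.365 z 0.143
```

View pics/w10.png

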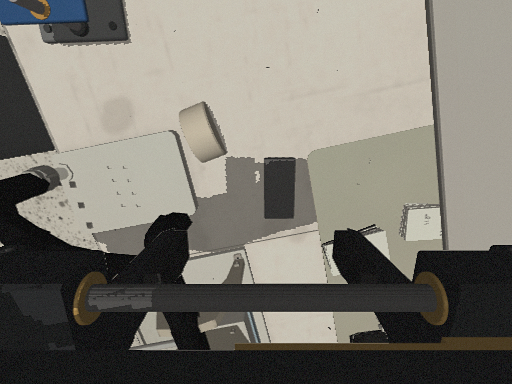

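p3 is at (280,188), measured 42 x 86 mm. The black hose to the left comes near, so I bias the grasp 15 mm to the hood side.

```bash
python3 - <<'E'
from go import *
plan((.6235,-.2505,.15),-11.6,step=.03)
E
```

```text
from [ 0.589  -0.2189  0.2167] yaw -11.76 n 3 opening 1.0
[np.float64(0.0222), np.float64(0.0134), np.float64(0.008), np.float64(-0.001)]
[np.float64(0.0222), np.float64(0.0134), np.float64(0.008), np.float64(-0.001)]
[np.float64(0.0222), np.float64(0.0134), np.float64(0.008), np.float64(-0.001)]
```

Emit:
{"fn": "arm_command", "kwargs": {"plan": [[0.088,0.01,0.0134,0.008,0],[0.088,0.02,0.0134,0.008,0],[0.088,0.03,0.0134,0.008,0],[0.088,0.03,0,0,0],[0.088,0.02,0,0,0],[0.088,0,0,0,0],[0.088,0,0,0,0]]}}

```text
clock: 21.4
tool_pos: [0.6253, -0.2518, 0.108]
eef_rot: [0.549, 0.445, -0.548, 0.446]
contact_force: [0.2, -0.0, 0.6]
opening: 1.001
```

```bash
python3 look.py 11; python3 -c "
from wm import *
p,d,c,T,W=plates(11)"
```

```text
t 21.4 [ 0.6253 -0.2518  0.108 ] yaw -11.84 F [ 0.23 -0.05  0.62] open 1.001 j7 -0.29
[121, 66, 42, 92, 515] z 0.013 [ 540.8 -157.4   29.5   75.9   76.4]
[78, 110, 51, 118, 861] z 0.0127 [ 490.6 -199.1    9.4  113.2   89.9]
[219, 151, 46, 87, 3755] z 0.0131 [ 608.7 -248.2   41.6   86.1   78.4]
```

View pics/w11.png

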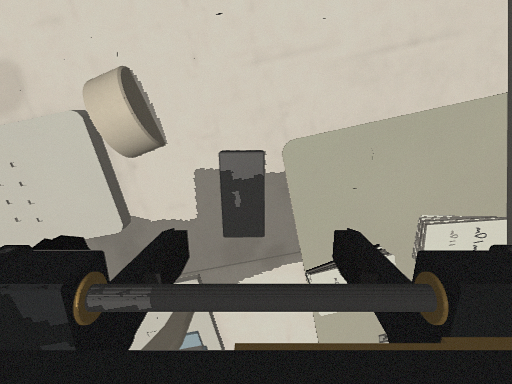

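```bash
python3 -c "
from wm import *
p,d,c,T,W=load(11)
for uv in [(350,180),(400,150),(300,200),(275,190),(310,145)]:
    w=W[uv[1]-2:uv[1]+3,uv[0]-2:uv[0]+3].reshape(-1,3);print(uv,np.median(w,0).round(4))
"
```

```text
(350, 180) [ 0.714  -0.2564  0.0029]
(400, 150) [ 0.7633 -0.237   0.0029]
(300, 200) [ 0.663  -0.2667  0.0031]
(275, 190) [ 0.6405 -0.252   0.0012]
(310, 145) [ 0.6809 -0.215   0.003 ]
```

Emit:
{"fn": "arm_command", "kwargs": {"plan": [[0.088,0.025,0,0,0],[0.088,0.025,0,0,0],[0.088,0.025,0,0,0],[0.088,0.018,0,0,0],[0.088,0.01,0,0,0],[0.088,0,0,0,0],[0.088,0,0,0,0]]}}

```text
clock: 22.32
tool_pos: [0.6252, -0.252, 0.005]
eef_rot: [0.549, 0.445, -0.549, 0.446]
contact_force: [0.5, 0.2, 0.3]
opening: 1.0
```

```bash
python3 -c "
from go import *;st()"
```

```text
t 22.32 [ 0.6252 -0.252   0.005 ] yaw -11.86 F [0.52 0.25 0.32] open 1.0 j7 -0.34
```

Emit:
{"fn": "arm_command", "kwargs": {"plan": [[0.08,0,-0.004,0,0],[0.066,0,-0.004,0,0],[0.055,0.0005,0,0,0],[0.03,0,0,0,0],[0.03,0,0,0,0],[0.03,0,0,0,0],[0.03,0,0,0,0]], "force": 30}}

```text
clock: 23.2
tool_pos: [0.6165, -0.2503, 0.0035]
eef_rot: [-0.549, -0.446, 0.549, -0.446]
contact_force: [-1.1, 0.5, 1.0]
opening: 0.469
```

Emit:
{"fn": "arm_command", "kwargs": {"plan": [[0.03,-0.01,0,0,0],[0.03,-0.02,0,0,0],[0.03,0,0,0,0]], "force": 40}}

```text
clock: 23.58
tool_pos: [0.6187, -0.2507, 0.0363]
eef_rot: [0.55, 0.444, -0.548, 0.447]
contact_force: [-0.4, 0.1, -1.7]
opening: 0.476
```

```bash
python3 look.py 12;python3 -c "
from held import *
heldpose(12,.086,range(175,210),r0=120)"
```

```text
t 23.57 [ 0.6187 -0.2507  0.0363] yaw -11.87 F [-0.45  0.11 -1.72] open 0.476 j7 -0.34
edge dirs [78.06, 80.17] width mm 41.2 mid [ 0.626  -0.2163]
[(248, np.float64(175.5)), (260, np.float64(175.5)), (272, np.float64(176.5))]
centre [ 0.6197 -0.2488] dir 79.11
tool target [0.4345 0.0819] -10.58
```

View pics/w12.png

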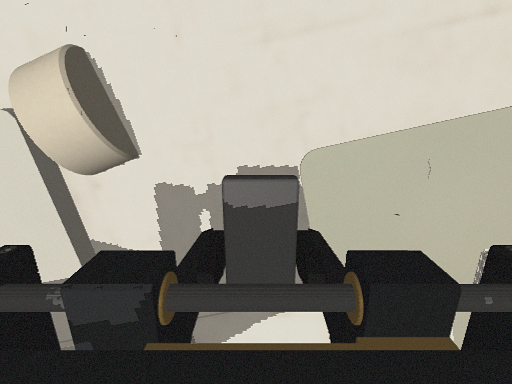

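```bash
python3 - <<'E'
from go import *
plan((.4348,.082,.2),-10.2,step=.05)
E
```

```text
from [ 0.6178 -0.2506  0.0351] yaw -11.87 n 9 opening 0.473
[np.float64(-0.0183), np.float64(-0.0275), np.float64(-0.032), np.float64(-0.003)]
[np.float64(-0.0183), np.float64(-0.0274), np.float64(-0.0321), np.float64(-0.003)]
[np.float64(-0.0183), np.float64(-0.0273), np.float64(-0.0321), np.float64(-0.003)]
[np.float64(-0.0183), np.float64(-0.0272), np.float64(-0.0322), np.float64(-0.003)]
[np.float64(-0.0183), np.float64(-0.0271), np.float64(-0.0323), np.float64(-0.003)]
[np.float64(-0.0183), np.float64(-0.027), np.float64(-0.0324), np.float64(-0.003)]
[np.float64(-0.0183), np.float64(-0.0269), np.float64(-0.0325), np.float64(-0.003)]
[np.float64(-0.0183), np.float64(-0.0268), np.float64(-0.0326), np.float64(-0.003)]
[np.float64(-0.0183), np.float64(-0.0267), np.float64(-0.0326), np.float64(-0.003)]
```

Emit:
{"fn": "arm_command", "kwargs": {"plan": [[0.03,-0.045,0,0,0],[0.03,-0.05,0,0,0],[0.03,-0.045,-0.0275,-0.032,-0.003],[0.03,0,-0.0274,-0.032,-0.003],[0.03,0,-0.0273,-0.032,-0.003],[0.03,0,-0.0272,-0.0322,-0.003],[0.03,0,-0.0271,-0.0323,-0.003],[0.03,0,-0.027,-0.0324,-0.003],[0.03,0,-0.027,-0.0325,-0.003],[0.03,0,-0.027,-0.0326,-0.003],[0.03,0,-0.027,-0.0326,-0.003],[0.03,0,0,0,0]]}}

```text
clock: 25.12
tool_pos: [0.4316, 0.0856, 0.1738]
eef_rot: [0.542, 0.456, -0.541, 0.455]
contact_force: [0.7, -0.4, -1.3]
opening: 0.471
```

Emit:
{"fn": "arm_command", "kwargs": {"plan": [[0.03,0,0,0,0]]}}

```text
clock: 25.25
tool_pos: [0.4333, 0.0817, 0.1735]
eef_rot: [-0.543, -0.453, 0.543, -0.453]
contact_force: [0.4, -0.8, -0.5]
opening: 0.474
```

```bash
python3 look.py 13;python3 -c "
from held import *
bedfit(13,.0735)
heldpose(13,.086,range(182,210),r0=160)
plan((.4348,.082,.15),-10.2,step=.05)"
```

```text
t 25.25 [0.4333 0.0817 0.1735] yaw -10.32 F [ 0.38 -0.83 -0.52] open 0.474 j7 -0.97
bed z 0.0736 width 81.6 centre [0.4353 0.0826] dir corner [214, 74, 96, 156, 6440]
edge dirs [80.08, 80.47] width mm 41.3 mid [0.4395 0.1147]
[(248, np.float64(175.5)), (260, np.float64(175.5)), (272, np.float64(175.5))]
centre [0.4342 0.0836] dir 80.27
tool target [0.4346 0.0819] -10.2
from [0.4335 0.0812 0.1735] yaw -10.41 n 1 opening 0.471
[np.float64(0.0235), np.float64(0.0011), np.float64(-0.001), np.float64(-0.004)]
```

View pics/w13.png

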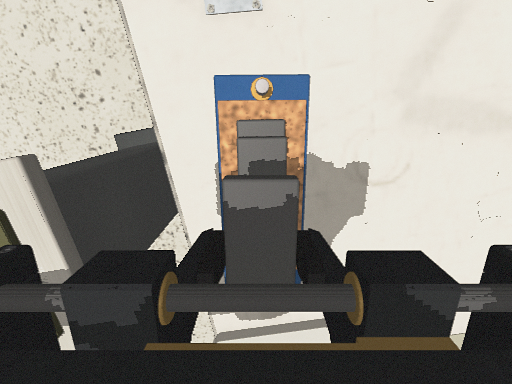

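p3 is lined up over p1 and p2 (rows 120, 137, 176 about column 262). I set it down.

Emit:
{"fn": "arm_command", "kwargs": {"plan": [[0.03,0.025,0.001,-0.0005,-0.003],[0.03,0.022,0,0,0],[0.03,0.015,0,0,0],[0.03,0.007,0,0,0],[0.03,0.003,0,0,0],[0.03,0.002,0,0,0],[0.03,0.002,0,0,0],[0.03,0.001,0,0,0],[0.03,0,0,0,0],[0.03,0,0,0,0]]}}

```text
clock: 26.55
tool_pos: [0.4343, 0.0826, 0.0966]
eef_rot: [0.542, 0.454, -0.542, 0.454]
contact_force: [0.3, -1.2, 0.1]
opening: 0.471
```

```bash
python3 -c "
from go import *;st()"
```

```text
t 26.55 [0.4343 0.0826 0.0966] yaw -10.14 F [ 0.27 -1.22  0.13] open 0.471 j7 -1.08
```

Emit:
{"fn": "arm_command", "kwargs": {"plan": [[0.046,0,0,0,0],[0.05,0,0,0,0],[0.056,0,0,0,0],[0.058,0,0,0,0],[0.058,-0.01,0,0,0],[0.058,-0.02,0,0,0],[0.06,-0.04,0,0,0],[0.088,-0.04,0,0,0],[0.088,-0.02,0,0,0],[0.088,0,0,-0.02,0],[0.088,0,0,0,0]]}}

```text
clock: 27.92
tool_pos: [0.4378, 0.1033, 0.2274]
eef_rot: [0.542, 0.454, -0.541, 0.455]
contact_force: [0.8, -0.0, -0.2]
opening: 0.999
```

```bash
python3 look.py 14; python3 -c "
from held import *
stack(14,.0695,3); plan((.60,.22,.24),-15,step=.05)
p,d,c,T,W=load(14)
hsv=cv2.cvtColor(p,cv2.COLOR_BGR2HSV)
red=(hsv[...,1]>120)&((hsv[...,0]<8)|(hsv[...,0]>172))&(W[...,2]>.02)&(W[...,2]<.12)&(W[...,1]>.2)
q=W[red];i=q[:,0].argmax();print('red max x',q[i],'zmax',q[q[:,2].argmax()])
"
```

```text
t 27.93 [0.4378 0.1033 0.2274] yaw -10.02 F [ 0.82 -0.05 -0.16] open 0.999 j7 -0.93
bed z 0.0691
bed [435.7  84.9  81.9 208.   80. ]
plate 1 z 0.0814 slope [-0.015 -0.082] [445.1 144.9  14.   39.5 -10. ]
plate 2 z 0.0935 slope [-0.036 -0.196] [443.7 131.1  15.   40.5 -10. ]
plate 3 z 0.1056 slope [ 0.001 -0.003] [434.4  83.3  40.9  85.3  79.9]
from [0.4373 0.1022 0.2269] yaw -10.08 n 5 opening 0.999
[np.float64(-0.0026), np.float64(0.0279), np.float64(-0.0289), np.float64(0.017)]
[np.float64(-0.0026), np.float64(0.0274), np.float64(-0.0294), np.float64(0.017)]
[np.float64(-0.0026), np.float64(0.0269), np.float64(-0.0298), np.float64(0.017)]
[np.float64(-0.0026), np.float64(0.0264), np.float64(-0.0303), np.float64(0.017)]
[np.float64(-0.0026), np.float64(0.0259), np.float64(-0.0307), np.float64(0.017)]
red max x [0.53666562 0.26201801 0.07463393] zmax [0.53559421 0.26467376 0.07975656]
```

View pics/w14.png

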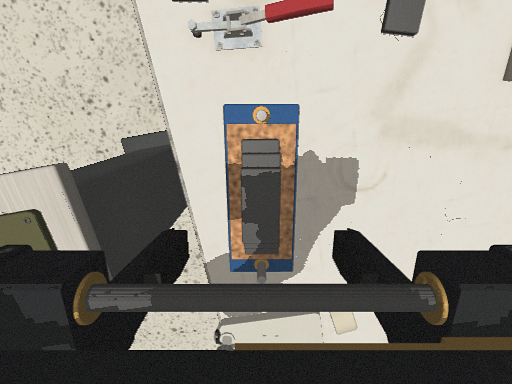

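p3 is centred too (241–283, 167–252 in the nested stack). Next is p4, where the clamp handle and the hood corner both come near, so I look more closely.

Emit:
{"fn": "arm_command", "kwargs": {"plan": [[0.088,-0.003,0.028,-0.029,0.017],[0.088,-0.003,0.0274,-0.0294,0.017],[0.088,-0.003,0.027,-0.03,0.017],[0.088,-0.002,0.0264,-0.0303,0.017],[0.088,-0.002,0.026,-0.0307,0.017],[0.088,0,0,0,0],[0.088,0,0,0,0]]}}

```text
clock: 28.85
tool_pos: [0.5996, 0.2185, 0.2387]
eef_rot: [-0.56, -0.43, 0.562, -0.43]
contact_force: [-0.1, -0.3, 0.4]
opening: 1.0
```

```bash
python3 look.py 15; python3 -c "
from wm import *
p,d,c,T,W=plates(15)
m=(d>0)&(W[...,2]>.11)&(W[...,2]<.3)&(W[...,0]>.69)&(W[...,0]<.85)&(W[...,1]>.1)
q=W[m]
for x in np.arange(.70,.80,.01):
    s=q[abs(q[:,0]-x)<.005]
    if len(s)>3:
        i=s[:,1].argmax();print(round(x,2),'ymax pt',s[i].round(3),'zmin',s[:,2].min().round(3), 'p98 y',np.percentile(s[:,1],98).round(3))
hsv=cv2.cvtColor(p,cv2.COLOR_BGR2HSV)
red=(hsv[...,1]>120)&((hsv[...,0]<8)|(hsv[...,0]>172))&(W[...,2]>.02)&(W[...,2]<.12)&(W[...,1]>.2)
q=W[red];e=q[q[:,0]>q[:,0].max()-.012];print('handle tip',q[:,0].max().round(4),e[:,1].min().round(4),e[:,1].max().round(4),e[:,2].max().round(4))
"
```

```text
t 28.85 [0.5996 0.2185 0.2387] yaw -15.02 F [-0.11 -0.29  0.38] open 1.0 j7 -0.98
[417, 3, 42, 46, 769] z 0.0091 [858.1 336.   34.6  66.3 -70.9]
[397, 15, 31, 42, 440] z 0.0093 [822.3 333.4  37.   44.   89.2]
[59, 56, 53, 83, 2217] z 0.013 [400.6 368.   45.5 100.   79.6]
[265, 102, 32, 45, 1380] z 0.013 [641.2 269.6  41.8  57.8  75. ]
[141, 208, 77, 76, 1812] z 0.0112 [444.9 125.4  99.2 132.4  80.2]
0.71 ymax pt [0.713 0.217 0.186] zmin 0.178 p98 y 0.216
0.72 ymax pt [0.725 0.217 0.187] zmin 0.14 p98 y 0.216
0.73 ymax pt [0.733 0.218 0.189] zmin 0.141 p98 y 0.217
0.74 ymax pt [0.744 0.218 0.192] zmin 0.153 p98 y 0.217
0.75 ymax pt [0.753 0.219 0.194] zmin 0.154 p98 y 0.218
0.76 ymax pt [0.764 0.22  0.197] zmin 0.157 p98 y 0.218
0.77 ymax pt [0.774 0.22  0.199] zmin 0.159 p98 y 0.219
0.78 ymax pt [0.78 0.22 0.2 ] zmin 0.161 p98 y 0.219
0.79 ymax pt [0.786 0.206 0.195] zmin 0.163 p98 y 0.198
0.8 ymax pt [0.795 0.18  0.183] zmin 0.166 p98 y 0.173
handle tip 0.5408 0.2632 0.2788 0.079
```

View pics/w15.png

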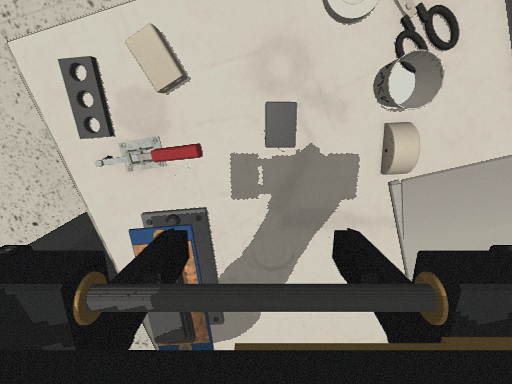

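p4 lies at (281,124); the handle tip is at (202,150) and the hood's corner at (392,184). I grasp it slightly toward its +y end so that the body clears both.

```bash
python3 - <<'E'
from go import *
plan((.6495,.285,.12),-13,step=.04)
E
```

```text
from [0.5996 0.2184 0.2389] yaw -15.04 n 4 opening 0.997
[np.float64(0.0297), np.float64(0.0077), np.float64(-0.0193), np.float64(-0.009)]
[np.float64(0.0297), np.float64(0.0079), np.float64(-0.0193), np.float64(-0.009)]
[np.float64(0.0297), np.float64(0.0081), np.float64(-0.0192), np.float64(-0.009)]
[np.float64(0.0297), np.float64(0.0083), np.float64(-0.0191), np.float64(-0.009)]
```

Emit:
{"fn": "arm_command", "kwargs": {"plan": [[0.088,0,0.0077,-0.0193,-0.009],[0.088,0.02,0.0079,-0.0193,-0.009],[0.088,0.03,0.0081,-0.0192,-0.009],[0.088,0.039,0.0083,-0.0191,-0.009],[0.088,0,0,0,0],[0.088,0,0,0,0]]}}

```text
clock: 29.65
tool_pos: [0.6507, 0.2857, 0.1517]
eef_rot: [0.553, 0.44, -0.553, 0.441]
contact_force: [0.4, -0.6, 0.5]
opening: 0.996
```

```bash
python3 look.py 16; python3 -c "
from wm import *
p,d,c,T,W=plates(16)
hsv=cv2.cvtColor(p,cv2.COLOR_BGR2HSV)
red=(hsv[...,1]>120)&((hsv[...,0]<8)|(hsv[...,0]>172))&(W[...,2]>.02)&(W[...,2]<.12)&(W[...,1]>.2)
q=W[red]
e=q[q[:,0]>q[:,0].max()-.012];print('handle tip',q[:,0].max().round(4),e[:,1].min().round(4),e[:,1].max().round(4),e[:,2].max().round(4))
m=(d>0)&(W[...,2]>.11)&(W[...,2]<.3)&(W[...,0]>.70)&(W[...,0]<.8)&(W[...,1]>.1)
print('rim',m.sum(),W[m][:,1].max() if m.any() else '')
plan((.6495,.285,.10),-13)"
```

```text
t 29.65 [0.6507 0.2857 0.1517] yaw -12.99 F [ 0.41 -0.56  0.54] open 0.996 j7 -1.0
[422, 68, 50, 54, 1059] z 0.0093 [857.4 337.9  33.3  67.9 -62.8]
[396, 81, 39, 52, 741] z 0.0094 [819.  324.9  33.4  60.2 -69.2]
[102, 84, 41, 60, 313] z 0.0127 [529.  390.5   5.6  65.6 -75.2]
[0, 114, 53, 94, 2836] z 0.013 [401.2 367.8  47.2 100.4  79.3]
[390, 136, 36, 50, 398] z 0.0118 [815.9 272.   28.9  56.3  64.5]
[237, 173, 38, 52, 1869] z 0.0131 [641.6 270.   41.7  60.7  75.6]
[144, 312, 34, 38, 1093] z 0.0113 [474.7 117.7  40.4  62.2  78.2]
handle tip 0.5414 0.2655 0.2796 0.0796
rim 13483 0.308759823687313
from [0.6511 0.2859 0.1524] yaw -13.0 n 2 opening 0.998
[np.float64(0.0262), np.float64(-0.0007), np.float64(0.0006), np.float64(-0.0)]
[np.float64(0.0262), np.float64(-0.0007), np.float64(0.0006), np.float64(-0.0)]
```

View pics/w16.png

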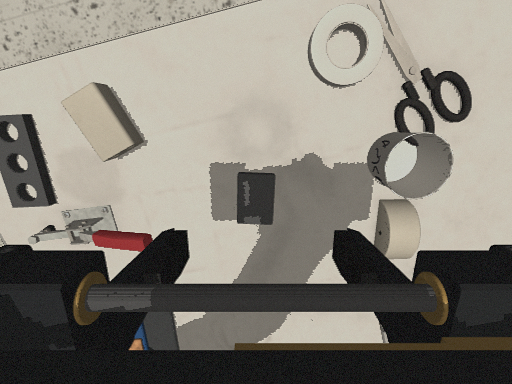

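Emit:
{"fn": "arm_command", "kwargs": {"plan": [[0.088,0.03,0,0,0],[0.088,0.03,0,0,0],[0.088,0.03,0,0,0],[0.088,0.03,0,0,0],[0.088,0.018,0,0,0],[0.088,0.009,0,0,0],[0.088,0,0,0,0],[0.088,0,0,0,0]]}}

```text
clock: 30.7
tool_pos: [0.6515, 0.2872, 0.0048]
eef_rot: [0.554, 0.44, -0.553, 0.441]
contact_force: [0.9, 0.2, -0.2]
opening: 0.995
```

```bash
python3 -c "
from go import *;st()"
```

```text
t 30.7 [0.6515 0.2872 0.0048] yaw -12.96 F [ 0.91  0.19 -0.24] open 0.995 j7 -1.06
```

Emit:
{"fn": "arm_command", "kwargs": {"plan": [[0.08,0.002,0,0.005,0],[0.06,0,0,0,0],[0.03,0,0,0,0],[0.03,0,0,0,0],[0.03,0,0,0,0],[0.03,0,0,0,0]], "force": 30}}

```text
clock: 31.45
tool_pos: [0.6492, 0.2823, 0.0016]
eef_rot: [-0.553, -0.441, 0.553, -0.44]
contact_force: [-1.3, 0.5, 1.6]
opening: 0.475
```

Emit:
{"fn": "arm_command", "kwargs": {"plan": [[0.03,-0.01,0,0,0],[0.03,-0.02,0,0,0],[0.03,-0.04,0,0,0],[0.03,-0.05,0,0,0],[0.03,-0.04,0,0,0],[0.03,0,0,0,0]], "force": 40}}

```text
clock: 32.2
tool_pos: [0.6522, 0.2835, 0.1673]
eef_rot: [0.557, 0.44, -0.55, 0.441]
contact_force: [0.4, -0.0, -1.1]
opening: 0.474
```

```bash
python3 look.py 17
```

```text
t 32.2 [0.6522 0.2835 0.1673] yaw -12.98 F [ 0.41 -0.01 -1.14] open 0.474 j7 -1.0
```

View pics/w17.png

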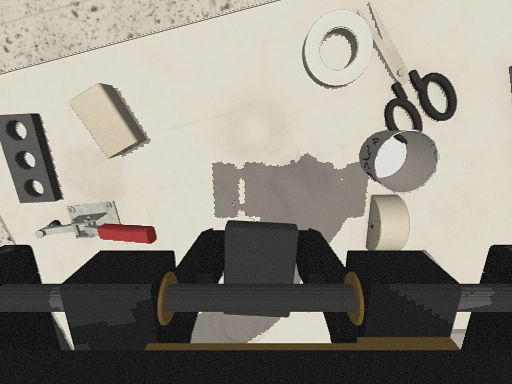

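p4 is held (225–297, 222–315), slightly skew. I measure it by its two end edges.

```bash
python3 - <<'E'
from held import *
p,d,c,T,W=load(17);s=json.load(open("pics/w17.json"));top=s["tool_pos"][2]-.0016+.012
g=p.max(2)
fe=[];be=[]
for u in range(234,290,4):
    col=(abs(W[:,u,2]-top)<.008)&(g[:,u]<150)
    k=np.nonzero(col[200:330])[0]+200
    fe.append((u,k[0]-.5));be.append((u,k[k>300].max()+.5))
print(fe[0],fe[-1],be[0],be[-1])
def ln(E):
    q=ray(c,T,E,top)[:,:2];f=cv2.fitLine(q.astype(np.float32),cv2.DIST_HUBER,0,1e-4,1e-4).ravel();return np.degrees(np.arctan2(f[1],f[0])),f[2:]
a,pa=ln(fe);b,pb=ln(be);print("end dirs",a,b)
e=np.radians(a);n=np.array([-np.sin(e),np.cos(e)]);print("sep",np.dot(pa-pb,n))
# side edges just above fingers: rows 224-232 & whole width
L=[];Rr=[]
for v in list(range(226,232)):
    k=np.nonzero((abs(W[v,200:320,2]-top)<.008)&(g[v,200:320]<150)&(g[v,200:320]>20))[0]+200;print(v,k[0],k[-1]) if v in(226,231) else 0
    L.append((k[0]-.5,v));Rr.append((k[-1]+.5,v))
mid=(ray(c,T,L,top)[:,:2].mean(0)+ray(c,T,Rr,top)[:,:2].mean(0))/2
dirn=a+90
u=np.array([np.cos(np.radians(dirn)),np.sin(np.radians(dirn))]);u=u if u[1]>0 else -u
cen=mid+u*(np.dot(pa-mid,u)-.03)
print("centre",cen,"dir",dirn,"tool",s["tool_pos"][:2])
tp,y=target(cen,dirn%180,bed=(.4353,.0836),bdir=80.3,s=s);print(tp,y);plan((*tp,.175),y,step=.05)
E
```

```text
(234, np.float64(219.5)) (286, np.float64(222.5)) (234, np.float64(314.5)) (286, np.float64(316.5))
end dirs -16.488365 -16.260378
sep 0.062993206
226 226 296
231 203 318
centre [0.64915594 0.27263533] dir 73.511635 tool [0.6522116063517555, 0.2834518833820734]
[0.43705571 0.09470191] -6.19588471232065
from [0.6507 0.2824 0.1644] yaw -12.97 n 6 opening 0.475
[np.float64(-0.0018), np.float64(-0.0277), np.float64(0.0385), np.float64(-0.02)]
[np.float64(-0.0018), np.float64(-0.0284), np.float64(0.0379), np.float64(-0.02)]
[np.float64(-0.0018), np.float64(-0.0292), np.float64(0.0373), np.float64(-0.02)]
[np.float64(-0.0018), np.float64(-0.0299), np.float64(0.0367), np.float64(-0.02)]
[np.float64(-0.0018), np.float64(-0.0307), np.float64(0.0361), np.float64(-0.02)]
[np.float64(-0.0018), np.float64(-0.0314), np.float64(0.0355), np.float64(-0.02)]
```

Emit:
{"fn": "arm_command", "kwargs": {"plan": [[0.03,-0.005,-0.0277,0.0385,-0.02],[0.03,-0.005,-0.0284,0.0379,-0.02],[0.03,0,-0.0292,0.0373,-0.02],[0.03,0,-0.03,0.0367,-0.02],[0.03,0,-0.0307,0.036,-0.02],[0.03,0,-0.0314,0.0355,-0.02],[0.03,0,0,0,0],[0.03,0,0,0,0]]}}

```text
clock: 33.25
tool_pos: [0.4363, 0.0947, 0.1713]
eef_rot: [0.526, 0.473, -0.526, 0.473]
contact_force: [0.3, 0.3, -0.6]
opening: 0.476
```

```bash
python3 look.py 18; python3 - <<'E'
from held import *
p,d,c,T,W=load(18);s=json.load(open("pics/w18.json"));top=s["tool_pos"][2]-.0016+.012
g=p.max(2);fe=[]
for u in range(234,290,4):
    k=np.nonzero(((abs(W[:,u,2]-top)<.008)&(g[:,u]<150))[205:330])[0]+205;fe.append((u,k[0]-.5))
q=ray(c,T,fe,top)[:,:2];f=cv2.fitLine(q.astype(np.float32),cv2.DIST_HUBER,0,1e-4,1e-4).ravel();a=np.degrees(np.arctan2(f[1],f[0]));u=np.array([-np.sin(np.radians(a)),np.cos(np.radians(a))]);u*=np.sign(u[1])
m=ray(c,T,[(261,228)],top)[0,:2];cen=m+u*(np.dot(f[2:]-m,u)-.03);print("plate dir",(a+90)%180,"centre",cen)
stack(18,.0695,3);plan((.4371,.0947,.165),-6.2)
E
```

```text
t 33.25 [0.4363 0.0947 0.1713] yaw -6.09 F [ 0.34  0.32 -0.63] open 0.476 j7 -0.97
plate dir 80.58552 centre [0.43420267 0.08361055]
bed z 0.069
bed [436.4  90.   81.7 198.2  80.1]
plate 1 z 0.0815 slope [-0.017 -0.101] [445.1 144.7  14.9  40.9  -9.5]
plate 2 z 0.0935 slope [-0.024 -0.153] [443.4 131.1  15.6  41.   -9.2]
plate 3 z 0.1055 slope [-0.001 -0.011] [438.1 103.9  41.1  45.1  80.1]
from [0.4368 0.0953 0.1713] yaw -6.06 n 1 opening 0.473
[np.float64(0.0063), np.float64(0.0003), np.float64(0.0005), np.float64(0.002)]
```

View pics/w18.png

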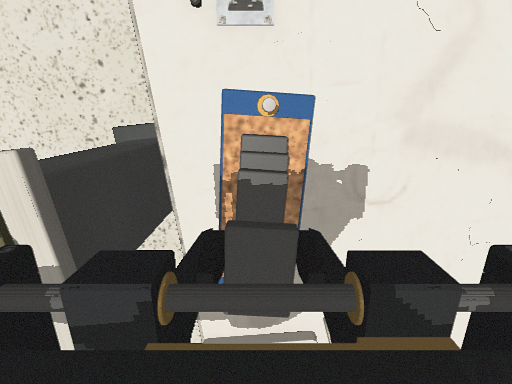

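p4 is over the stack and lined up (p3's end at row 170, p4's at 222, all near column 262). I set it down.

Emit:
{"fn": "arm_command", "kwargs": {"plan": [[0.03,0.02,0.0007,0,0.002],[0.03,0.02,0,0,0],[0.03,0.013,0,0,0],[0.03,0.007,0,0,0],[0.03,0.003,0,0,0],[0.03,0.002,0,0,0],[0.03,0.0015,0,0,0],[0.03,0.0005,0,0,0],[0.03,0,0,0,0],[0.03,0,0,0,0]]}}

```text
clock: 34.55
tool_pos: [0.4367, 0.0943, 0.1046]
eef_rot: [0.526, 0.472, -0.526, 0.472]
contact_force: [1.0, -0.3, -1.2]
opening: 0.48
```

```bash
python3 -c "
from go import *;st()"
```

```text
t 34.55 [0.4367 0.0943 0.1046] yaw -6.19 F [ 0.95 -0.32 -1.21] open 0.48 j7 -1.08
```

Emit:
{"fn": "arm_command", "kwargs": {"plan": [[0.03,0.001,0,0,0],[0.03,0,0,0,0],[0.046,0,0,0,0],[0.05,0,0,0,0],[0.056,0,0,0,0],[0.058,0,0,0,0],[0.058,-0.01,0,0,0],[0.058,-0.02,0,0,0],[0.06,-0.04,0,0,0],[0.088,-0.04,0,0,0],[0.088,-0.02,0,-0.02,0],[0.088,0,0,0,0]]}}

```text
clock: 36.05
tool_pos: [0.4398, 0.1157, 0.2353]
eef_rot: [0.527, 0.472, -0.524, 0.473]
contact_force: [-0.4, 0.2, -0.5]
opening: 0.988
```

```bash
python3 look.py 19; python3 - <<'E'
from held import *
stack(19,.066,4)
for n in("scene","side"):
    p,d=r.snapshot(n);cv2.imwrite(f"pics/{n}9.png",p[:,:,::-1])
a=cv2.imread("pics/scene9.png")[150:350,100:350];b=cv2.imread("pics/w19.png")[80:300,150:400]
cv2.imwrite("pics/fin.png",np.hstack([cv2.resize(a,(400,320)),cv2.resize(b,(364,320))]))
E
```

```text
t 36.05 [0.4398 0.1157 0.2353] yaw -6.09 F [-0.41  0.2  -0.47] open 0.988 j7 -0.91
bed z 0.0659
bed [435.5  85.   82.  208.9  80.1]
plate 1 z 0.0783 slope [-0.019 -0.129] [445.1 144.6  15.5  40.7  -9.2]
plate 2 z 0.0903 slope [-0.027 -0.153] [443.3 131.3  15.9  41.2 -10.3]
plate 3 z 0.1024 slope [-0.023 -0.148] [440.5 116.9  19.   40.6 -10.4]
plate 4 z 0.1144 slope [-0.001 -0.009] [434.4  80.9  41.   61.   80.1]
```

View pics/fin.png

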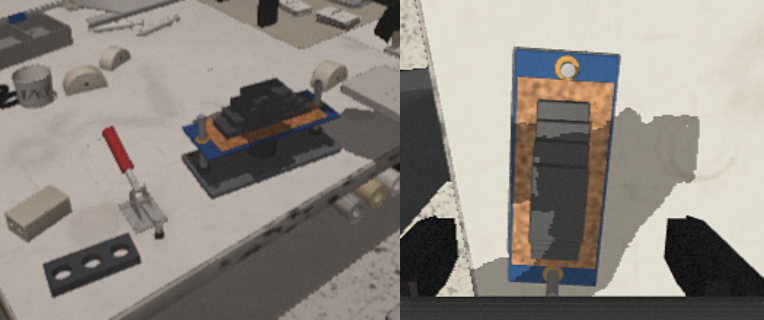

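p4 reads about 2–3 mm toward −y. I take one more look from further along to check this.

Emit:
{"fn": "arm_command", "kwargs": {"plan": [[0.088,-0.01,0,0.04,0],[0.088,-0.01,0,0.04,0],[0.088,0,0,0,0],[0.088,0,0,0,0]]}}

```text
clock: 36.7
tool_pos: [0.4298, 0.0347, 0.2529]
eef_rot: [-0.526, -0.473, 0.527, -0.472]
contact_force: [-0.9, 0.9, -0.1]
opening: 0.996
```

```bash
python3 look.py 20; python3 - <<'E'
from held import *
stack(20,.066,4)
p,d,c,T,W=load(20)
L=np.array([np.cos(np.radians(80.1)),np.sin(np.radians(80.1))])
N=np.array([L[1],-L[0]]);C=np.array([.4355,.0838])
P=W[...,:2]-C;a=P@L;b=P@N
m=(abs(b)<.012)&(abs(a)<.13)&(d>0)&(W[...,2]>.05)
for lo in np.arange(-.112,.112,.004):
    k=m&(a>=lo)&(a<lo+.004)
    if k.sum():print(round(lo*1000),round(float(np.median(W[k][:,2]))*1000,1),end=" | ")
E
```

```text
t 36.7 [0.4298 0.0347 0.2529] yaw -6.2 F [-0.92  0.94 -0.09] open 0.996 j7 -0.73
bed z 0.0658
bed [435.7  84.   82.4 208.6  80.1]
plate 1 z 0.0782 slope [-0.004 -0.039] [444.8 145.1  12.4  40.7  -9.1]
plate 2 z 0.0903 slope [-0.004 -0.05 ] [443.6 131.5  12.7  40.7 -10. ]
plate 3 z 0.1023 slope [-0.    -0.033] [440.5 117.   15.7  41.1  -9.8]
plate 4 z 0.1144 slope [-0.    -0.001] [434.2  79.9  41.2  59.7  80. ]
-108 62.8 | -104 63.6 | -100 65.1 | -96 89.2 | -92 76.5 | -88 64.9 | -84 66.6 | -80 66.7 | -76 66.5 | -72 78.2 | -68 78.4 | -64 78.4 | -60 89.2 | -56 90.4 | -52 90.7 | -48 90.8 | -44 102.1 | -40 102.3 | -36 113.9 | -32 344.6 | -28 354.2 | -24 333.6 | -20 114.5 | -16 114.4 | -12 114.5 | -8 114.5 | -4 114.3 | 0 114.3 | 4 114.5 | 8 114.5 | 12 114.3 | 16 114.4 | 20 114.4 | 24 103.6 | 28 102.4 | 32 102.4 | 36 102.4 | 40 91.5 | 44 90.5 | 48 90.3 | 52 89.8 | 56 78.5 | 60 78.4 | 64 78.1 | 68 66.5 | 72 66.3 | 76 66.4 | 80 66.4 | 84 64.3 | 88 78.2 | 92 80.4 | 96 64.5 | 100 63.5 | 104 63.0 |
```

View pics/w20.png

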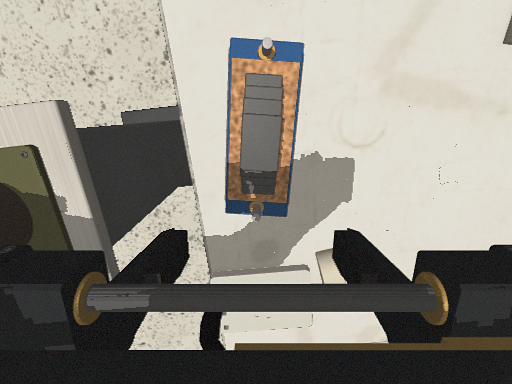

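In the height profile along the bed p4 spans −36 to +24 mm, while the others sit within about 2 mm of the centre. There is ample time, so I regrasp it and shift it about 4 mm.

```bash
python3 - <<'E'
from go import *
plan((.4342,.080,.25),-9.9,step=.03)
E
```

```text
from [0.4298 0.0354 0.2529] yaw -6.12 n 2 opening 0.998
[np.float64(0.0015), np.float64(-0.0002), np.float64(-0.0224), np.float64(0.033)]
[np.float64(0.0015), np.float64(-0.001), np.float64(-0.0224), np.float64(0.033)]
```

Emit:
{"fn": "arm_command", "kwargs": {"plan": [[0.088,0.0,-0.0002,-0.0224,0.033],[0.08,0.02,-0.001,-0.0224,0.033],[0.07,0.03,0,0,0],[0.062,0.03,0,0,0],[0.062,0.03,0,0,0],[0.062,0.02,0,0,0],[0.062,0.012,0,0,0],[0.062,0,0,0,0],[0.062,0,0,0,0]]}}

```text
clock: 37.88
tool_pos: [0.4346, 0.0801, 0.1116]
eef_rot: [0.541, 0.455, -0.541, 0.455]
contact_force: [0.4, 0.8, 0.2]
opening: 0.702
```

```bash
python3 -c "
from go import *;st();plan((.4342,.080,.106),-9.9,step=.03)"
```

```text
t 37.88 [0.4346 0.0801 0.1116] yaw -9.89 F [0.42 0.78 0.24] open 0.702 j7 -1.12
from [0.4346 0.0801 0.1116] yaw -9.89 n 1 opening 0.702
[np.float64(0.0056), np.float64(-0.0004), np.float64(0.0002), np.float64(0.0)]
```

Emit:
{"fn": "arm_command", "kwargs": {"plan": [[0.062,0.004,0,0,0],[0.062,0.002,0,0,0],[0.05,0,0,0,0],[0.03,0,0,0,0],[0.03,0,0,0,0],[0.03,0,0,0,0],[0.03,-0.006,0,0,0],[0.03,-0.006,0,0,0],[0.03,0,0.0005,-0.002,0],[0.03,0,0.0005,-0.002,0],[0.03,0,0,0,0]], "force": 30}}

```text
clock: 39.25
tool_pos: [0.4363, 0.0833, 0.1174]
eef_rot: [0.542, 0.455, -0.541, 0.455]
contact_force: [0.3, -0.5, -1.1]
opening: 0.473
```

```bash
python3 -c "
from go import *;st()"
```

```text
t 39.25 [0.4363 0.0833 0.1174] yaw -9.95 F [ 0.26 -0.46 -1.09] open 0.473 j7 -1.11
```

Emit:
{"fn": "arm_command", "kwargs": {"plan": [[0.03,0.005,-0.0005,-0.0005,0],[0.03,0.003,0,0,0],[0.03,0.002,0,0,0],[0.03,0.002,0,0,0],[0.03,0,0,0,0],[0.03,0,0,0,0],[0.046,0,0,0,0],[0.052,0,0,0,0],[0.06,0,0,0,0],[0.062,0,0,0,0],[0.062,-0.01,0,0,0],[0.062,-0.02,0,0,0]]}}

```text
clock: 40.75
tool_pos: [0.4353, 0.0835, 0.1359]
eef_rot: [-0.541, -0.455, 0.542, -0.455]
contact_force: [-0.5, 0.4, 0.4]
opening: 0.703
```

Emit:
{"fn": "arm_command", "kwargs": {"plan": [[0.07,-0.04,0,0,0],[0.088,-0.04,0,0,0],[0.088,-0.04,0,0.02,0],[0.088,0,0,0.025,0],[0.088,0,0,0,0],[0.088,0,0,0,0]]}}

```text
clock: 41.5
tool_pos: [0.4279, 0.04, 0.2556]
eef_rot: [0.542, 0.455, -0.541, 0.455]
contact_force: [-0.4, -0.4, -0.1]
opening: 0.998
```

```bash
python3 look.py 21; python3 - <<'E'
from held import *
stack(21,.066,4)
p,d,c,T,W=load(21)
L=np.array([np.cos(np.radians(80.1)),np.sin(np.radians(80.1))])
N=np.array([L[1],-L[0]]);C=np.array([.4356,.0842])
P=W[...,:2]-C;a=P@L;b=P@N
m=(abs(b)<.012)&(abs(a)<.13)&(d>0)&(W[...,2]>.05)
for lo in np.arange(-.112,.112,.004):
    k=m&(a>=lo)&(a<lo+.004)
    if k.sum():print(round(lo*1000),round(float(np.median(W[k][:,2]))*1000,1),end=" | ")
q,_=r.snapshot("scene");q2,_=r.snapshot("side")
cv2.imwrite("pics/fin2.png",np.hstack([cv2.resize(q[150:350,100:350,::-1],(400,320)),cv2.resize(p[20:240,150:400],(364,320))]))
E
```

```text
t 41.5 [0.4279 0.04   0.2556] yaw -9.94 F [-0.39 -0.44 -0.12] open 0.998 j7 -0.81
bed z 0.0658
bed [435.7  83.9  82.7 207.4  80.1]
plate 1 z 0.0782 slope [-0.006 -0.027] [445.  145.2  12.3  40.7  -8.2]
plate 2 z 0.0903 slope [-0.008 -0.052] [443.7 131.5  12.5  40.   -9.9]
plate 3 z 0.1022 slope [-0.002 -0.016] [441.  119.1  10.2  40.   -9.9]
plate 4 z 0.1143 slope [ 0.002 -0.002] [435.9  84.3  41.3  58.1  80.1]
-108 62.9 | -104 63.9 | -100 65.1 | -96 71.7 | -92 77.0 | -88 65.3 | -84 66.5 | -80 66.3 | -76 66.1 | -72 78.3 | -68 78.5 | -64 78.5 | -60 89.8 | -56 90.6 | -52 90.3 | -48 100.9 | -44 102.3 | -40 102.3 | -36 102.5 | -32 114.1 | -28 347.5 | -24 357.1 | -20 336.7 | -16 114.3 | -12 114.4 | -8 114.6 | -4 114.3 | 0 114.4 | 4 114.3 | 8 114.4 | 12 114.4 | 16 114.4 | 20 114.3 | 24 114.1 | 28 112.1 | 32 102.4 | 36 102.3 | 40 90.5 | 44 90.6 | 48 90.4 | 52 89.8 | 56 78.4 | 60 78.3 | 64 78.0 | 68 66.3 | 72 66.3 | 76 66.3 | 80 66.2 | 84 64.1 | 88 75.4 | 92 97.3 | 96 64.1 | 100 63.2 | 104 62.3 |
```

View pics/fin2.png

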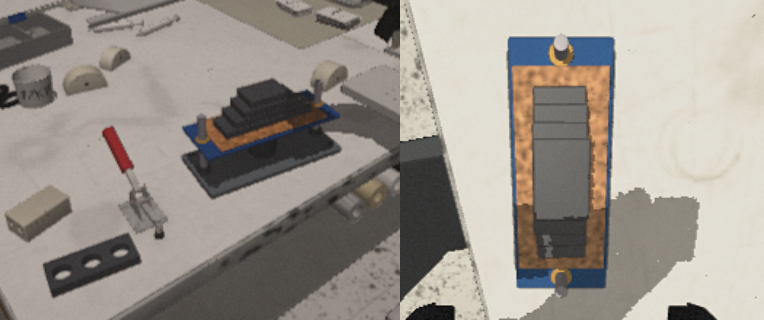

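The stepped pyramid is centred and flat, and the arm is clear, so I hand in.

```bash
python3 -c "
from plant import r
print(r.finish_job())"
```

```text
the job is handed in; nothing more can be done
None
```

The four caul plates are stacked on the lift bed in order, longest at the bottom, flat and with their long sides along the bed. I handed the job in at about 41.6 s.

- **Centring:** In the last wrist view, plate_4 sits within about 1 mm of the bed centre. The three plates under it measure about 2 mm toward one end. All directions were within about 1° of the bed's.
- **Flatness and bed:** The tops step up by 12 mm each, and plate_4's top slopes by 0.002 or less. The bed has sunk about 19 mm, well short of its bottom stop.
- **Forces:** The force readings I took were never above a few newtons, and the arm ended clear of everything.
- **Corrections:**
  - plate_1 turned about 7° in the first grip, because I pulled it clear of the hood off-centre. I allowed for that when placing it.
  - plate_4 first landed about 5 mm off along the bed, so I regrasped it and moved it.
- **Bystanders:** I never touched the drill template, bore block or former. They looked unmoved in the last scene picture, but I did not re-measure their poses.

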